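# Tap the board carrier square onto its mark and switch the magnet on

### The arm

A 7-joint arm with a two-finger parallel gripper is mounted at the origin on a cart in front of the work surface, level with it; the furniture and walls round the work are solid. World frame = base frame: x ahead of the robot, y to its left, z up, the work surface at z = 0. Lengths are in mm, angles in rad, forces in N, time in s.
With the tool pointing down it reaches from about 400 to 850 mm from the base axis. Payload 6.9 kg.
Tool frame: the origin (TCP) lies midway between the tips of the shut fingers; the grasp point (between the pads) lies env.pinch_z behind it (env.pinch_z is the distance from the TCP to the grasp point, in mm); z points along the fingers, x is the direction in which the jaws open and shut, and the axes are right-handed (so a half turn about z gives the same grasp; the last joint's range is limited). The gripper opens to 85 mm and grips with 20 to 120 N. Pads are 22 mm wide; open, the fingers measure 114 mm over their backs; the gripper's body (76 mm by 85 mm) begins 54 mm behind the grasp point. The pads swing forward as they close: fully open they stand 13 mm farther back than shut.
Start: joints at [1.373, 0.507, -0.238, 1.5, 0.126, 1.149, -0.155], TCP at [186.342, -596.564, 231.275] pointing down, gripper open.
Joint ranges: [-3.08, 3.08], [-0.24, 2.05], [-1.43, 1.35], [0, 2.5], [-1.52, 4.66], [0.17, 1.96], [-2.89, 2.89]. Speed limits (rad/s): [2.39, 2.39, 3.14, 3.14, 3.14, 3.14, 3.14].

### API

Orientations are given as a unit quaternion [w, x, y, z].
In Python, from plant import env gives the robot as it stands.
- The arm moves only by the tool servo_tool, never from a script. Its argument "rows" is text: rows parted by semicolons, each of 4 numbers parted by spaces: the shift along the tool's x, y, z in cm, then the turn about the tool's z in rad. A call has 1 to 12 rows; each row is the pose to reach, as a shift and turn from the pose commanded when the call began, along the tool's axes at that moment; what a row does not reach only later rows make up. A row lasts 1/10 s, in which the tool goes at most 50 mm and 8.59 degrees, less where a joint would pass 70% of its speed; a pose out of reach is approached as far as the arm can. A call with a gripper value outside its range is refused whole. "gripper" is the opening, from -1 (shut) to 1 (fully open), set as the call begins (left out, the last holds). The fingers move at their own pace and stop on an object; "squeeze" is the grip in N (left out, the last holds). Time passes only in rows, so rows that repeat a pose let the fingers close. It gives the time, the measured TCP pose, the force and the opening at its end, in the units of the state.
- env.sense(): the state, without advancing time (a new reading comes with each control period).
- env.snapshot(name): name is "scene" or "top" or "wrist"; returns a dict with "pixels" (480x640x3 uint8, blue, green, red), "K" (3x3 intrinsics, pixels), "D" ([k1, k2, p1, p2, k3] as OpenCV has them; the pictures are not rectified), "rvec" (rotation vector, rad) and "tvec" (3), from world to camera coordinates, as OpenCV has them. Camera axes: x right, y down, z forward; pixel columns grow to the right and rows downward; lengths in mm; the calibration is good to about 2 mm. A picture is of the moment at which its call begins. There is no depth.
- env.close_job(): hands the job in, once; it reports no verdict.
The state is a dict: "clock": time; "q": joint angles; "qd": joint speeds; "joint_efforts": joint torques, N m; "tcp_pos": TCP position; "tool_rot": TCP orientation; "wrist_force": force on the tool from outside, world axes, zero at the start; "ft_torque": the same for the moment, N m; "opening": finger opening in mm.
Only numpy, scipy, OpenCV 4.12 (cv2) and the standard library are available. Lean on these libraries where they do the work, as an engineer would, in place of code of your own. Each camera call takes 0.05 s, during which the arm holds its last target.

### The job

Line the loose steel board carrier up with the white corner marks on the black stage: nudge it with slow, light taps on its steel edges, from one side and then the opposite one as needed, until it is centred and square within the marks, then take the hand off it. Do not lift it, do not press it with more than 12 N, and do not touch its circuit board. Then push the stage's red lever away from the robot until you feel it meet its end stop, without straining it, to switch the holding magnet on; the carrier must stay on its mark and the other things on the bench where they are.

Things in the scene. Friction and masses are not known exactly. Their poses are not given: they have to be found in the camera images.
- stage: fixed black plate, 220 mm (its x) by 340 mm (its y), top face 14 mm above its origin and the bench. The origin lies at bench level under the centre of the white corner marks; the plate spans -110 to 110 mm in its x, -140 to 200 mm in its y. Turned up to 0.3 rad on the bench; its x points away from the robot, y to the left. The lever stands on its left part
- mark (a point): centre of the white marks, on the top face of the stage, axes as the stage. Four white corner brackets and four short white dashes (flat paint) frame a rectangle of 120 mm (x) by 160 mm (y), the outline of the carrier
- carrier: loose bright steel block, 120 (its x) by 160 (its y) by 22 mm high, origin at the centre of its underside, flat on the stage; 0.4 to 0.7 kg, slides at 2 to 5 N. Sides vertical. Too wide to grasp. Starts shifted 12 to 40 mm to the stage's right (-y), up to 14 mm off in x, turned up to 0.4 rad either way; square when its x, y are parallel to the mark's
- board: green circuit board fixed flat on the carrier, 100 by 140 mm; origin at the middle of its underside, on the carrier's top face; it ends 10 mm inside the carrier's edges and its parts rise 15 mm above the carrier. Not to be touched
- magnet_lever (a joint): angle of the magnet lever in rad: 0 = leaning 0.5 rad towards the robot (off, as at the start), 1.0 = leaning 0.5 rad away from it along the stage's x (on). It turns about the stage's y axis, stays where it is left, and takes about 1.5 N at the knob
- magnet_lever_tip (a point): centre of the lever's red ball knob (26 mm across), 50 mm from the lever's pivot, which is 36 mm above the bench, over the middle of the housing. The knob's centre is 80 mm above the bench at both ends of its travel, 24 mm before or behind the pivot
- tape_roll: bystander: roll of masking tape lying flat, 112 mm across, 25 mm high, origin at the centre of its underside
- cutters: bystander: pair of red-handled side cutters lying flat, 126 by 50 by 13 mm, origin under its middle
- driver: bystander: red screwdriver lying flat, 151 mm long, origin under its middle
- magnet_lever_base: grey lever housing fixed on the stage, carrying the lever: 70 mm (x) by 50 mm (y), origin at the centre of its underside on the stage's top face, at x -55, y 165 mm of the stage; its top is 25 mm above the origin, with a drum 30 mm wide round the pivot up to 35 mm. Its end stop is rigid: pushing on past it soon exceeds 20 N

How it is judged:
By the outcome, as a careful person would: the job done as asked, in the order asked, and still so for the second after the job is handed in, with the robot touching nothing.
It also fails if it takes over 72 s, if anything falls off the work surface, if the arm or the gripper's body presses on something with over 40 N, if the wrist force passes 120 N, or if a joint passes its speed limit or range.

## Working session

There is one attempt and no reset: what is moved stays moved. The work goes in short steps, Python scripts to look and compute and a tool call to move; the robot and the scene stay as the last step left them, time stands still between calls to the robot, and variables do not carry over. Pictures are saved under pics/ and viewed, and the job is handed in when it is done.

Besides the shell and the picture viewer there is one more tool, called after "Call:" by a JSON object that holds its "method" and its "body". servo_tool: Moves the arm, as the interface text tells. Its arguments: {"type":"object","properties":{"rows":{"type":"string"},"gripper":{"type":"number"},"squeeze":{"type":"number"}},"required":["rows"]}

```bash
ls; mkdir -p pics
python3 - <<'E'
from plant import env
import cv2
print(env.sense(), env.pinch_z)
for n in ["scene","top","wrist"]:
    s=env.snapshot(n); cv2.imwrite(f"pics/{n}0.png",s["pixels"]); print(n,s["K"],s["D"],s["rvec"],s["tvec"])
E
```

```text
pics
{'clock': 0.0, 'q': array([ 1.37349508,  0.5083242 , -0.2375123 ,  1.50115962,  0.12568976,
        1.14889469, -0.15479006]), 'qd': array([ 0.00064464, -0.0004577 ,  0.00037099, -0.00281568, -0.00146762,
       -0.00058231,  0.00039792]), 'joint_efforts': array([-9.03794671e-06, -6.20595503e+01, -2.18679786e+00, -2.49649841e+01,
        1.25535903e-02,  1.19474722e-02,  2.72909290e-05]), 'tcp_pos': array([ 186.14014513, -596.09792897,  230.42846338]), 'tool_rot': array([-5.18879042e-04,  8.05670104e-01, -5.92363802e-01, -7.34308914e-04]), 'wrist_force': array([ 0.12772544,  0.44403326, -0.0786186 ]), 'ft_torque': array([ 0.09731394, -0.01798008, -0.04327269]), 'opening': 85.28440207148412} 18.700000000000003
scene [[502.17549075   0.         312.2277514 ]
 [  0.         502.17549075 240.28241584]
 [  0.           0.           1.        ]] [-0.12652413  0.          0.          0.          0.        ] [ 1.21476763 -2.19569724  1.04310863] [ 378.14611017  316.49636247 1095.75209113]
top [[497.39649999   0.         314.36070142]
 [  0.         497.39649999 239.21202582]
 [  0.           0.           1.        ]] [0.03348044 0.         0.         0.         0.        ] [ 2.07419058 -2.14992783  0.21658623] [  78.63282708  541.80683673 1507.26119581]
wrist [[341.64001522   0.         321.54382341]
 [  0.         341.64001522 240.42861435]
 [  0.           0.           1.        ]] [-0.03886814  0.          0.          0.          0.        ] [-2.30977325  1.69686415  0.28293824] [-623.03961789  -42.51214614  380.94337769]
```

View pics/scene0.png

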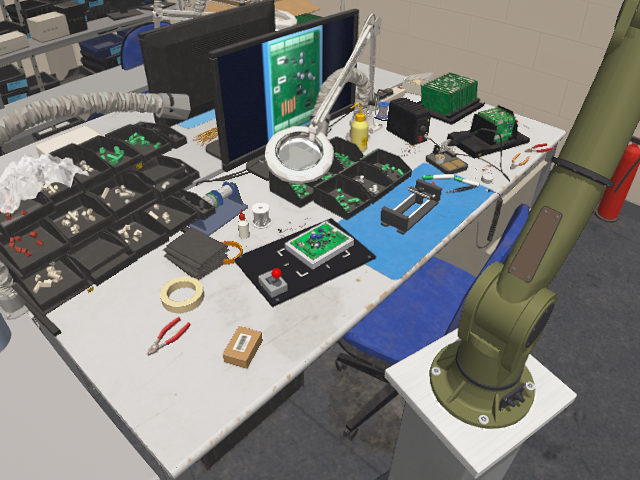

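View pics/top0.png

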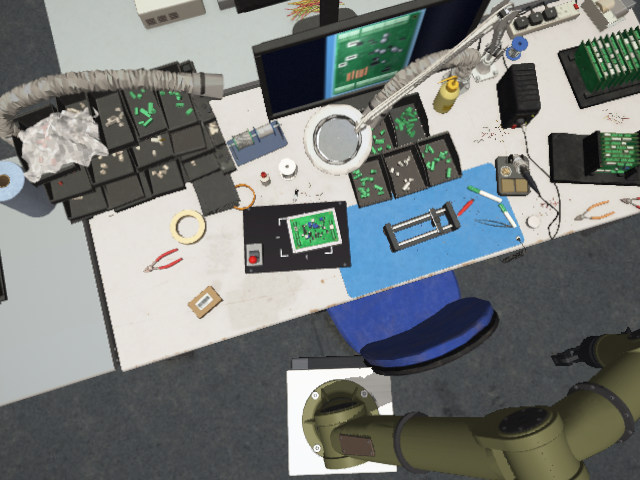

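View pics/wrist0.png

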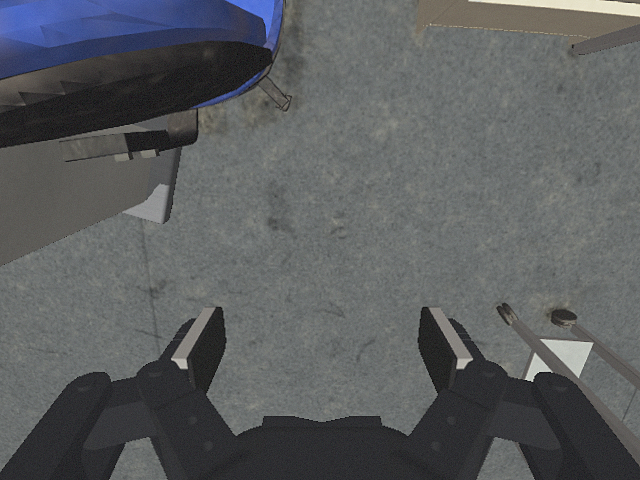

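The scene view shows the black stage around (300,255) with the red knob at (276,272). In the top view the stage is at about (297,237), the carrier at (315,231) and the knob at (253,259), with the magnifier lamp at (337,140) beyond it. The wrist view sees only floor so far.

```bash
cat > h.py <<'E'
import numpy as np, cv2
from scipy.spatial.transform import Rotation as Ro
def cast(s,px,z):
    px=np.asarray(px,float).reshape(-1,1,2)
    n=cv2.undistortPoints(px,s["K"],np.array(s["D"],float)).reshape(-1,2)
    R=cv2.Rodrigues(np.array(s["rvec"],float))[0]; t=np.array(s["tvec"],float).ravel()
    C=-R.T@t; d=np.c_[n,np.ones(len(n))]@R
    k=(z-C[2])/d[:,2]
    return C+d*k[:,None]
def proj(s,P):
    return cv2.projectPoints(np.asarray(P,float).reshape(-1,1,3),np.array(s["rvec"],float),np.array(s["tvec"],float),s["K"],np.array(s["D"],float))[0].reshape(-1,2)
def rect(s,x0,x1,y0,y1,z,ppm):
    # orthographic resample of plane z; image: up=+x, left=+y ; ppm px per mm
    w=int((y1-y0)*ppm);h=int((x1-x0)*ppm)
    u,v=np.meshgrid(np.arange(w),np.arange(h))
    P=np.stack([x1-v/ppm,y1-u/ppm,np.full(u.shape,z)],-1).reshape(-1,3)
    m=proj(s,P).astype(np.float32).reshape(h,w,2)
    return cv2.remap(s["pixels"],m[...,0],m[...,1],cv2.INTER_CUBIC)
def toolaxes(st):
    w,x,y,z=st["tool_rot"]; return Ro.from_quat([x,y,z,w]).as_matrix()
E
python3 - <<'E'
from plant import env
from h import *
s=env.snapshot("top")
R=cv2.Rodrigues(s["rvec"])[0]; print("C",-R.T@s["tvec"])
print(cast(s,[[245,207],[244,272],[350,202],[351,268]],14).round(0))
print("knob",cast(s,[[253,259]],80).round(0)); print("edge",cast(s,[[120,369],[340,310]],0))
print("carr",cast(s,[[288,214],[334,209],[341,247],[294,254]],22+14))
im=s["pixels"][185:290,230:370]; cv2.imwrite("pics/topc.png",cv2.resize(im,None,fx=5.5,fy=5.5,interpolation=cv2.INTER_CUBIC))
print(toolaxes(env.sense()))
w=env.snapshot("wrist");R=cv2.Rodrigues(w["rvec"])[0]; C=-R.T@w["tvec"]; print("wc",C,"in tool",toolaxes(env.sense()).T@(C-env.sense()["tcp_pos"]), toolaxes(env.sense()).T@R.T)
E
```

```text
C [ 224.87601005   62.68212527 1586.52948711]
[[669. 282.  14.]
 [455. 287.  14.]
 [673. -62.  14.]
 [455. -54.  14.]]
knob [[484. 250.  80.]]
edge [[170.31924344 670.66772474   0.        ]
 [324.58561809 -13.89435427   0.        ]]
carr [[634.41312205 140.98000847  36.        ]
 [645.6158027   -7.67964133  36.        ]
 [520.17529377 -24.46369186  36.        ]
 [503.03647619 125.20689918  36.        ]]
[[ 2.98124942e-01 -9.54526798e-01 -3.31595954e-04]
 [-9.54526245e-01 -2.98125127e-01  1.02759802e-03]
 [-1.07972694e-03  1.01644406e-05 -9.99999417e-01]]
wc [ 264.68722015 -571.0873522   373.07085925] in tool [  -0.87827434  -82.41098904 -142.19718725] [[ 9.99999191e-01  7.21743989e-04 -1.04744573e-03]
 [-3.47152267e-04  9.47035419e-01  3.21128939e-01]
 [ 1.22374108e-03 -3.21128316e-01  9.47034903e-01]]
```

View pics/topc.png

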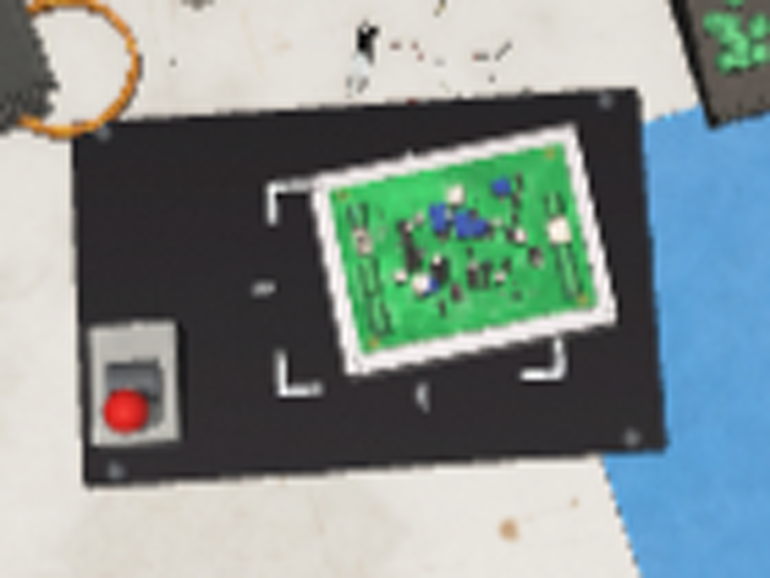

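Coarse result: mark centre near (563,83), stage yaw about 0.02 to 0.05. I'll lift, then traverse over the chair to a wrist viewing pose.

Call:
{"method": "servo_tool", "body": {"rows": "0 0 -4.5 0;0 0 -9 0;0 0 -13 0;-2.6 -3 -13 -0.07;-5.2 -6 -13 -0.14;-7.8 -9 -13 -0.21;-10.4 -12 -13 -0.28;-13 -15 -13 -0.36;-15.6 -18 -13 -0.43;-18.2 -21 -13 -0.5;-20.8 -24 -13 -0.57;-23.4 -27 -13 -0.64"}}

```text
clock: 1.45
tcp_pos: [374.8, -291.2, 361.4]
tool_rot: [0.0, 0.952, -0.308, 0.0]
wrist_force: [0.6, -0.3, -0.0]
opening: 85.3
```

Call:
{"method": "servo_tool", "body": {"rows": "-0.3 -4 0 -0.07;-0.6 -8 0 -0.14;-0.9 -12 0 -0.21;-1.2 -16 0 -0.28;-1.5 -20 0 -0.35;-1.8 -24 0 -0.42;-2 -28 2 -0.5;-2.2 -32 4 -0.57;-2.4 -35.4 7 -0.64;-2.4 -35.4 9 -0.64;-2.4 -35.4 9 -0.64;-2.4 -35.4 9 -0.64"}}

```text
clock: 2.65
tcp_pos: [562.8, 7.3, 271.6]
tool_rot: [0.0, 1.0, 0.006, -0.0]
wrist_force: [0.2, -0.2, -0.2]
opening: 85.0
```

Run:
```python
from plant import env
from h import *
s=env.snapshot("wrist"); np.save("w1.npy",s,allow_pickle=True); cv2.imwrite("pics/w1.png",s["pixels"])
t=env.snapshot("top"); cv2.imwrite("pics/t1.png",t["pixels"])
r=rect(s,440,690,-110,230,14,2.2); cv2.imwrite("pics/w1r.png",r); print(env.sense()["tcp_pos"])
```

```text
[563.329815     7.0974246  272.71636435]
```

View pics/w1.png

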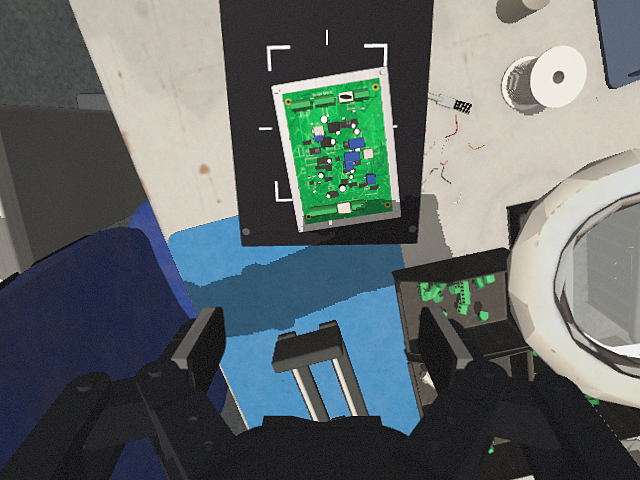

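View pics/w1r.png

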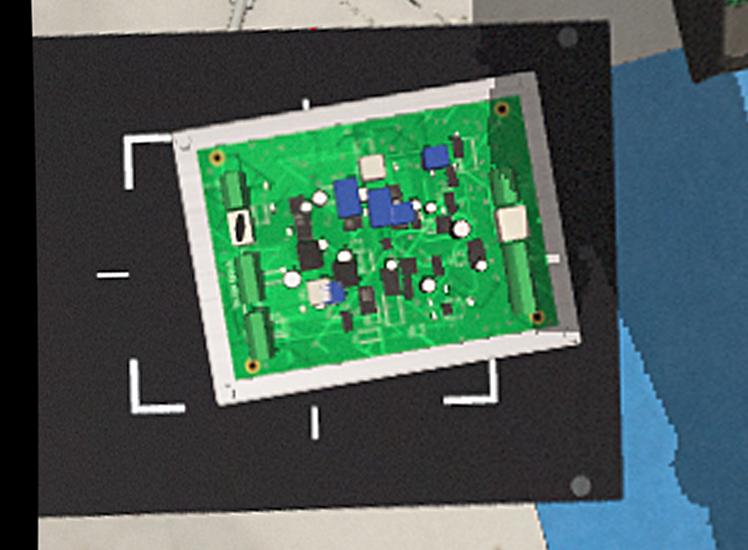

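The wrist view shows the marks (brackets at (268,47), (386,45), (278,198)), the carrier tilted with its centre near (338,150), and the lamp ring at the right. Next I'll fit both.

```bash
cat > m.py <<'E'
from h import *
P=4.0
def world(px,x1,y1): return np.c_[x1-px[:,1]/P, y1-px[:,0]/P]
def meas(s,x0=440,x1=690,y0=-110,y1=230,tag=None,mk=None):
    # carrier on z=36
    r=rect(s,x0,x1,y0,y1,36,P); hsv=cv2.cvtColor(r,cv2.COLOR_BGR2HSV)
    m=((hsv[...,2]>95)).astype(np.uint8)*255
    g=cv2.inRange(hsv,(45,120,50),(80,255,255))
    m=cv2.morphologyEx(m,cv2.MORPH_OPEN,np.ones((15,15)))  # drop thin marks
    gc=max(cv2.findContours(cv2.morphologyEx(g,cv2.MORPH_CLOSE,np.ones((41,41))),cv2.RETR_EXTERNAL,cv2.CHAIN_APPROX_NONE)[0],key=cv2.contourArea)
    M=cv2.moments(gc); gx,gy=M["m10"]/M["m00"],M["m01"]/M["m00"]
    cv2.fillPoly(m,[gc],255)
    for c in cv2.findContours(m,cv2.RETR_EXTERNAL,cv2.CHAIN_APPROX_NONE)[0]:
        if cv2.pointPolygonTest(c,(gx,gy),False)>0: cc=c
    b=cv2.boxPoints(cv2.minAreaRect(cc)); bw=world(b,x1,y1); bc=bw.mean(0)
    e=[bw[(i+1)%4]-bw[i] for i in range(2)]; L=[np.linalg.norm(v) for v in e]
    l=e[int(np.argmax(L))]; l=l*np.sign(l[1]); cy=np.arctan2(-l[0],l[1])
    bg=cv2.boxPoints(cv2.minAreaRect(gc)); bgw=world(bg,x1,y1)
    eg=[bgw[(i+1)%4]-bgw[i] for i in range(2)]; Lg=[np.linalg.norm(v) for v in eg]; lg=eg[int(np.argmax(Lg))]; lg=lg*np.sign(lg[1])
    print("carrier",bc.round(2),"yaw",round(cy,4),"dims",np.round(L,1),"| board",bgw.mean(0).round(2),round(np.arctan2(-lg[0],lg[1]),4),np.round(Lg,1))
    # marks z=14
    q=rect(s,x0,x1,y0,y1,14,P); v=cv2.cvtColor(q,cv2.COLOR_BGR2HSV); w=cv2.inRange(v,(0,0,130),(180,70,255))
    n,lab,st,ce=cv2.connectedComponentsWithStats(w)
    for i in range(1,n):
        x,y,a,h,ar=st[i]
        if 150<ar<4000 and max(a,h)<140:
            pts=np.argwhere(lab==i)[:,::-1].astype(float)
            print("blob",world(ce[i:i+1],x1,y1)[0].round(1),"size",a/P,h/P,"TLxy",world(np.array([[x,y],[x+a,y+h]],float),x1,y1).round(1).tolist(),ar)
    if tag:
        cv2.drawContours(r,[b.astype(int)],0,(0,0,255),1);cv2.drawContours(r,[bg.astype(int)],0,(255,0,255),1)
        cv2.imwrite(f"pics/{tag}.png",cv2.resize(r,None,fx=.58,fy=.58,interpolation=cv2.INTER_AREA))
E
python3 - <<'E'
from m import *
s=np.load("w1.npy",allow_pickle=True).item(); meas(s,tag="m1")
E
```

```text
carrier [580.69  61.08] yaw 0.1674 dims [159.4 120.4] | board [581.09  60.33] 0.1678 [140.8 100.5]
blob [681.6   4.9] size 14.25 3.5 TLxy [[683.5, 12.2], [680.0, -2.0]] 279
blob [669.3 -50.3] size 11.75 22.5 TLxy [[683.0, -47.8], [660.5, -59.5]] 779
blob [666.8 -67.1] size 11.5 3.25 TLxy [[668.2, -61.2], [665.0, -72.8]] 199
blob [652.8   1. ] size 6.25 4.0 TLxy [[654.8, 3.8], [650.8, -2.5]] 238
blob [614.2  60.9] size 13.0 12.0 TLxy [[620.0, 67.5], [608.0, 54.5]] 1956
blob [602.   65.1] size 4.5 6.0 TLxy [[604.8, 67.2], [598.8, 62.8]] 357
blob [600.2  84.8] size 7.0 7.0 TLxy [[603.8, 88.2], [596.8, 81.2]] 545
blob [597.   40.9] size 4.5 5.0 TLxy [[599.2, 43.2], [594.2, 38.8]] 248
blob [596.2  91. ] size 5.5 4.75 TLxy [[598.5, 93.5], [593.8, 88.0]] 330
blob [595.8  34.2] size 5.0 5.0 TLxy [[598.0, 36.5], [593.0, 31.5]] 275
blob [588.8  -2.9] size 14.5 17.0 TLxy [[597.0, 4.5], [580.0, -10.0]] 3091
blob [586.7 120.9] size 12.75 17.0 TLxy [[595.0, 127.0], [578.0, 114.2]] 1785
blob [586.2  20.3] size 7.75 8.5 TLxy [[590.2, 24.0], [581.8, 16.2]] 727
blob [579.1  83.3] size 4.5 4.75 TLxy [[
[... 152 characters left out ...]
 -18.5], [570.0, -24.8]] 430
blob [569.8  52.1] size 5.25 5.25 TLxy [[572.2, 54.5], [567.0, 49.2]] 299
blob [569.5  11.3] size 5.25 5.0 TLxy [[571.8, 13.8], [566.8, 8.5]] 293
blob [563.8  98.2] size 12.25 9.5 TLxy [[568.8, 105.2], [559.2, 93.0]] 961
blob [565.2 178.9] size 14.5 2.25 TLxy [[566.2, 186.0], [564.0, 171.5]] 489
blob [557.2  85.2] size 11.25 14.25 TLxy [[563.8, 90.8], [549.5, 79.5]] 1924
blob [560.4  35.2] size 6.25 6.5 TLxy [[563.5, 38.2], [557.0, 32.0]] 486
blob [553.3  16.4] size 3.5 3.75 TLxy [[555.0, 18.0], [551.2, 14.5]] 159
blob [509.9 163.3] size 25.5 25.0 TLxy [[527.0, 171.2], [502.0, 145.8]] 2793
blob [497.9  87. ] size 3.25 15.25 TLxy [[505.5, 88.5], [490.2, 85.2]] 701
```

View pics/m1.png

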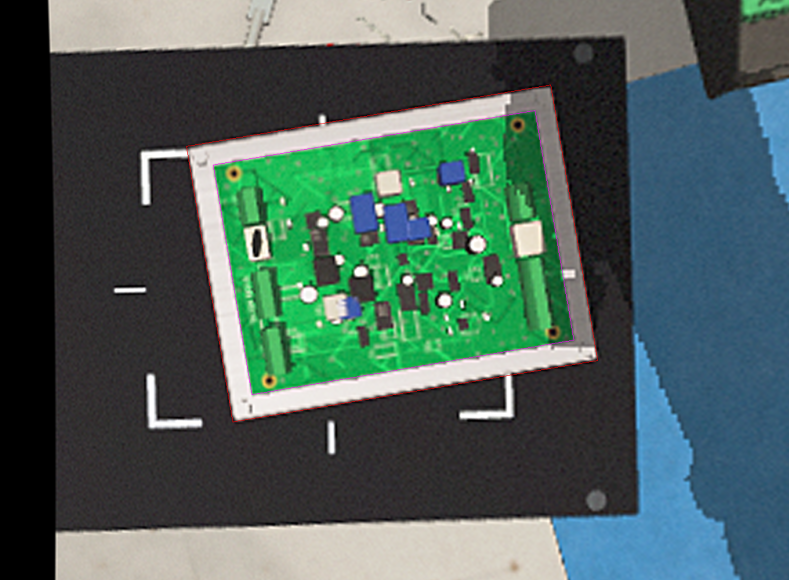

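```bash
cat >> m.py <<'E'
def marks(s,init,carr,x0=440,x1=690,y0=-110,y1=230,tag=None):
    """refine mark pose (x,y,yaw); carr=(x,y,yaw) of carrier to mask"""
    q=rect(s,x0,x1,y0,y1,14,P); v=cv2.cvtColor(q,cv2.COLOR_BGR2HSV); w=cv2.inRange(v,(0,0,115),(180,70,255))
    pts=world(np.argwhere(w>0)[:,::-1].astype(float),x1,y1)
    def loc(p,a): d=p-np.array(a[:2]); c,n=np.cos(a[2]),np.sin(a[2]); return np.c_[d@[c,n],d@[-n,c]]
    # mask carrier as it appears on z=14 (parallax): project top corners through the camera
    hc=np.array([[62,82],[62,-82],[-62,-82],[-62,82]],float); c,n=np.cos(carr[2]),np.sin(carr[2])
    W=np.array([[carr[0]+c*a-n*b,carr[1]+n*a+c*b] for a,b in hc])
    allp=np.vstack([cast(s,proj(s,np.c_[W,np.full(4,z)]),14)[:,:2] for z in (14,36)]).astype(np.float32)
    hull=cv2.convexHull(allp)
    keep=np.array([cv2.pointPolygonTest(hull,(float(a),float(b)),False)<0 for a,b in pts]); pts=pts[keep]
    a=np.array(init,float); d=0
    from scipy.optimize import least_squares
    for it in range(4):
        l=loc(pts,a); X,Y=l.T
        sel={}
        for sg in(1,-1):
            sel["x",sg]=(abs(sg*X-62)<4)&(abs(Y)>58)&(abs(Y)<78)
            sel["y",sg]=(abs(sg*Y-82)<4)&(abs(X)>38)&(abs(X)<58)
        dl=(abs(X)<4)&(abs(Y)>84)&(abs(Y)<105); dx=(abs(Y)<4)&(abs(X)>64)&(abs(X)<85)
        def f(u):
            l=loc(pts,u); r=[]
            for sg in (1,-1):
                r+=[sg*l[sel["x",sg],0]-60-u[3],sg*l[sel["y",sg],1]-80-u[3]]
            r+=[l[dl,0],l[dx,1]]
            return np.concatenate(r)
        o=least_squares(f,np.r_[a,2.0],loss="soft_l1",f_scale=.5); a=o.x[:3]
    print("mark",a[:2].round(2),"yaw",a[2].round(4),"d",o.x[3].round(2),"rms",np.sqrt(np.mean(f(o.x)**2)).round(2),{k:int(v.sum()) for k,v in sel.items()},dl.sum(),dx.sum())
    for k,vv in sel.items():
        if vv.sum()>50:
            l=loc(pts,a); print(k,(l[vv,0] if k[0]=="x" else l[vv,1]).mean().round(2),end=" ")
    l=loc(pts,a); print("dash",l[dl,0].mean().round(2),l[dx,1].mean().round(2))
    print("carrier in mark frame",loc(np.array([carr[:2]]),a)[0].round(2),"dyaw",round(carr[2]-a[2],4))
    return a
E
python3 - <<'E'
from m import *
s=np.load("w1.npy",allow_pickle=True).item(); marks(s,(567.5,89,.033),(580.8,60.8,.1675))
E
```

```text
mark [567.91  89.02] yaw 0.0288 d 1.54 rms 1.07 {('x', 1): 841, ('y', 1): 2450, ('x', -1): 2381, ('y', -1): 652} 480 767
('x', 1) 61.57 ('y', 1) 81.52 ('x', -1) -61.53 ('y', -1) -81.58 dash -0.06 0.08
carrier in mark frame [ 12.08 -28.58] dyaw 0.1387
```

Both fits are clean. The carrier sits at (12.1, −28.6) mm in the mark frame, turned +0.139 rad. The open gripper's two fingers, held square to the stage, will push the right edge and square it as it moves left. I'll go to the right of it now.

Call:
{"method": "servo_tool", "body": {"rows": "0.8 2 1 -0.017;1.6 4 3 -0.017;2.3 5.7 6 -0.017;2.3 5.7 9.5 -0.017;2.3 5.7 13 -0.017;2.3 5.7 16.5 -0.017;2.3 5.7 19 -0.017;2.3 5.7 20 -0.017;2.3 5.7 20 -0.017"}}

```text
clock: 3.65
tcp_pos: [586.5, -49.6, 71.3]
tool_rot: [0.0, 1.0, 0.014, -0.0]
wrist_force: [-0.8, 0.0, 0.7]
opening: 85.4
```

Run:
```python
from plant import env
from h import *
s=env.snapshot("wrist"); cv2.imwrite("pics/w2.png",s["pixels"])
st=env.sense();print(st["tcp_pos"],Ro.from_matrix(toolaxes(st)).as_euler("xyz"),st["wrist_force"])
```

```text
[587.23734351 -49.29360263  72.39305244] [ 3.14133510e+00 -1.27889657e-03  2.80422099e-02] [-0.55138828  1.24783557  1.10989604]
```

View pics/w2.png

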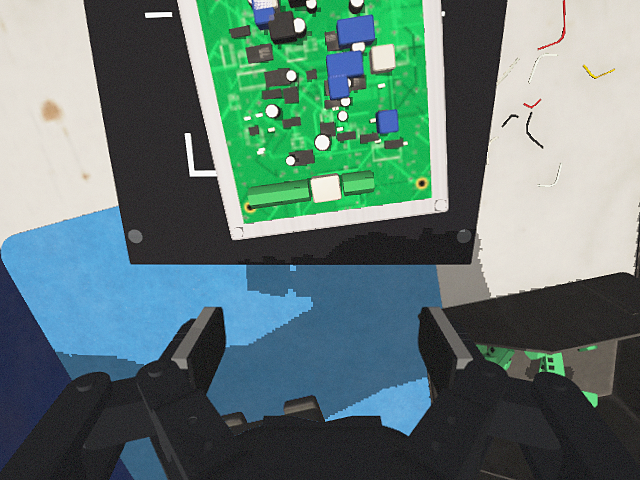

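The wrist view shows the carrier's right edge running from (238,238) to (445,210), and a black parts tray at right, from (440,305) to (635,272). I'll check finger clearance to that tray.

Run:
```python
from plant import env
from h import *
s=env.snapshot("wrist")
for x in (630,645):
  for y in(-39,-62): print(x,y,[proj(s,[x,y,z])[0].round(0).tolist() for z in (20,40,85)])
for z in (0,30,50): print(z,cast(s,[[440,305],[635,272]],z).round(0).tolist())
c=env.snapshot("scene"); t=env.snapshot("top")
for n,i in(("c",c),("t",t)): cv2.imwrite(f"pics/{n}2.png",cv2.resize(i["pixels"][130:300,200:430],None,fx=3.4,fy=3.4,interpolation=cv2.INTER_CUBIC))
```

```text
630 -39 [[393.0, 254.0], [400.0, 267.0], [423.0, 307.0]]
630 -62 [[389.0, 288.0], [396.0, 303.0], [416.0, 352.0]]
645 -39 [[417.0, 254.0], [427.0, 267.0], [457.0, 308.0]]
645 -62 [[413.0, 288.0], [422.0, 304.0], [449.0, 352.0]]
0 [[672.0, -85.0, 0.0], [810.0, -56.0, 0.0]]
30 [[660.0, -68.0, 30.0], [779.0, -43.0, 30.0]]
50 [[652.0, -57.0, 50.0], [757.0, -35.0, 50.0]]
```

View pics/c2.png

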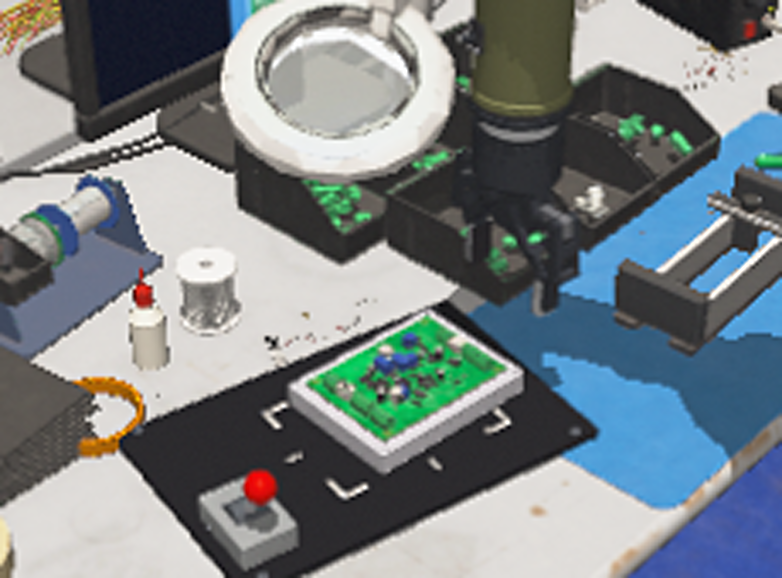

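View pics/t2.png

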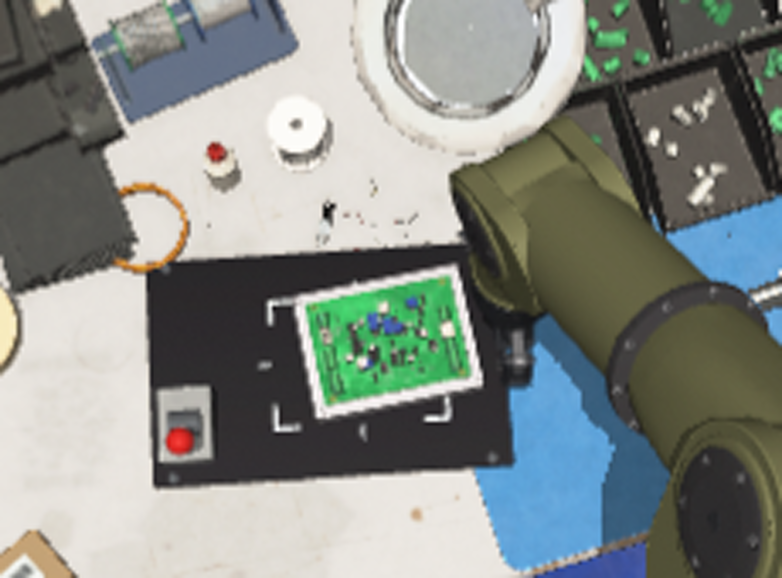

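The tray clears the finger by only about 7 mm, so I'll narrow the opening to about 60 mm, which still gives a wide two-point push, and then descend.

Call:
{"method": "servo_tool", "body": {"rows": "0 0 0 0;0 0 0.5 0;0 0 1.5 0;0 0 2.5 0;0 0 3.5 0;0 0 4.3 0;0 0 5 0;0 0 5.4 0;0 0 5.6 0;0 0 5.6 0", "gripper": 0.4}}

```text
clock: 4.85
tcp_pos: [586.5, -48.8, 15.2]
tool_rot: [-0.0, 1.0, 0.015, -0.0]
wrist_force: [-0.2, -0.2, -0.4]
opening: 60.3
```

Run:
```python
from plant import env
from h import *
s=env.snapshot("wrist"); cv2.imwrite("pics/w3.png",s["pixels"]);np.save("w3.npy",s,allow_pickle=True)
st=env.sense();print(st["tcp_pos"],Ro.from_matrix(toolaxes(st)).as_euler("xyz"),st["wrist_force"],st["opening"])
```

```text
[586.68907696 -48.80886919  15.4298968 ] [-3.14155399e+00 -2.86173204e-04  2.90207920e-02] [ 0.20149993  0.34023265 -0.24560097] 59.49846769283044
```

View pics/w3.png

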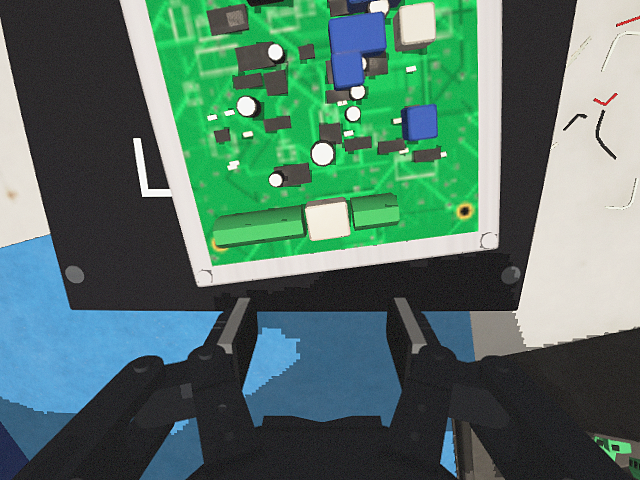

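Call:
{"method": "servo_tool", "body": {"rows": "0 -0.3 0 0;0 -0.6 0 0;0 -0.8 0 0;0 -0.9 0 0;0 -1 0 0;0 -1.1 0 0;0 -1.2 0 0;0 -1.3 0 0;0 -1.4 0 0;0 -1.5 0 0;0 -1.6 0 0;0 -1.7 0 0"}}

```text
clock: 6.1
tcp_pos: [585.8, -32.1, 15.2]
tool_rot: [0.0, 1.0, 0.014, -0.0]
wrist_force: [-1.2, -2.6, 0.1]
opening: 59.8
```

Contact at about 2.6 N, and the carrier is sliding. I'll continue.

Call:
{"method": "servo_tool", "body": {"rows": "0 -0.1 0 0;0 -0.2 0 0;0 -0.3 0 0;0 -0.4 0 0;0 -0.5 0 0;0 -0.6 0 0;0 -0.7 0 0;0 -0.8 0 0;0 -0.9 0 0;0 -1 0 0;0 -1.1 0 0;0 -1.2 0 0"}}

```text
clock: 7.3
tcp_pos: [585.7, -19.8, 15.3]
tool_rot: [-0.0, 1.0, 0.014, -0.0]
wrist_force: [-0.9, -3.7, 0.1]
opening: 59.9
```

Run:
```python
from plant import env
from h import *
s=env.snapshot("wrist"); cv2.imwrite("pics/w4.png",s["pixels"])
```

```text
(no output)
```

View pics/w4.png

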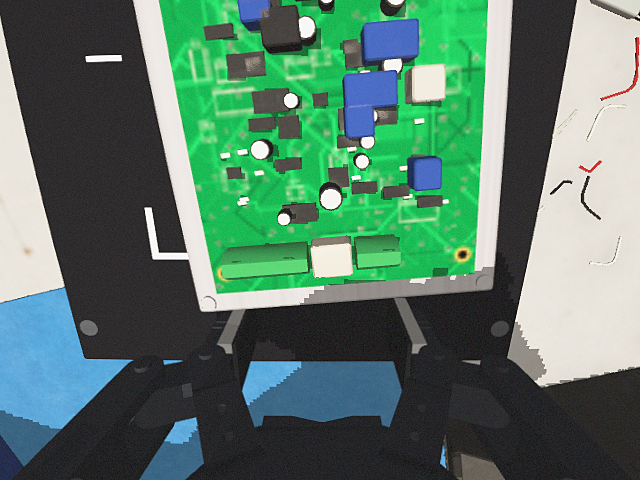

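The carrier's right edge now slopes less, from (205,308) to (492,288), and the fingers touch its steel only. I'll keep going.

Call:
{"method": "servo_tool", "body": {"rows": "0 -0.1 0 0;0 -0.2 0 0;0 -0.3 0 0;0 -0.4 0 0;0 -0.5 0 0;0 -0.6 0 0;0 -0.7 0 0;0 -0.8 0 0;0 -0.9 0 0;0 -1 0 0;0 -1.1 0 0;0 -1.2 0 0"}}

```text
clock: 8.55
tcp_pos: [585.3, -7.8, 15.3]
tool_rot: [-0.0, 1.0, 0.014, -0.0]
wrist_force: [-0.9, -3.5, -0.4]
opening: 60.1
```

Run:
```python
from plant import env
from h import *
s=env.snapshot("wrist"); cv2.imwrite("pics/w5.png",s["pixels"])
```

```text
(no output)
```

View pics/w5.png

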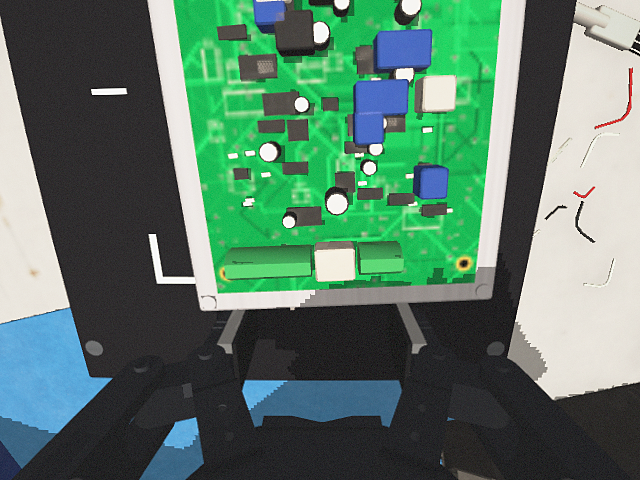

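Call:
{"method": "servo_tool", "body": {"rows": "0 -0.1 0 0;0 -0.2 0 0;0 -0.3 0 0;0 -0.4 0 0;0 -0.4 0 0"}}

```text
clock: 9.1
tcp_pos: [585.2, -3.5, 15.3]
tool_rot: [-0.0, 1.0, 0.015, 0.0]
wrist_force: [0.2, -1.4, 0.5]
opening: 59.7
```

Run:
```python
from plant import env
from m import *
s=env.snapshot("wrist"); r=rect(s,480,680,-15,110,36,4)
h=cv2.cvtColor(r,cv2.COLOR_BGR2HSV)
cv2.imwrite("pics/w6r.png",r)
st=env.sense(); print(st["tcp_pos"],st["wrist_force"])
```

```text
[585.24518808  -3.49559393  15.29280307] [-1.46856407 -1.0551033  -0.41011336]
```

View pics/w6r.png

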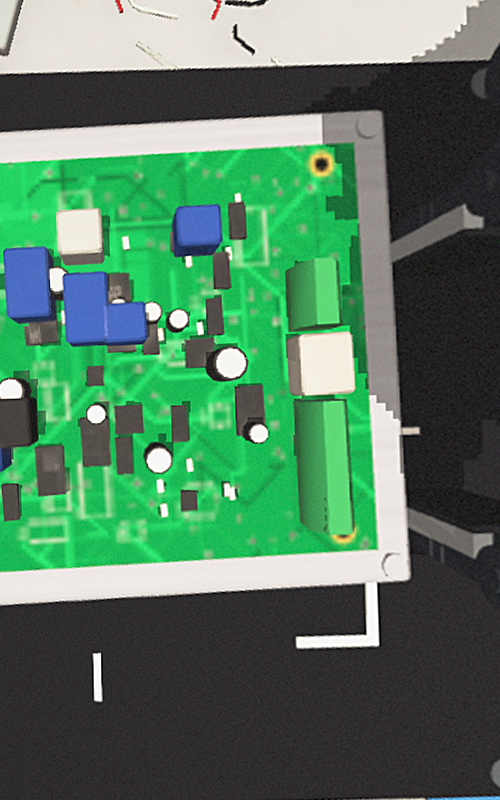

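The resampled view shows the carrier's right edge from (383,112) to (410,580): residual yaw about +0.029 rad, y nearly right, and x about +23 mm too far. Next is a two-finger push from the far side towards the robot, so I need the lamp position for clearance first.

Run:
```python
from plant import env
from h import *
t=env.snapshot("top"); c=env.snapshot("scene")
cv2.imwrite("pics/c3.png",c["pixels"]);cv2.imwrite("pics/t3.png",t["pixels"])
# lamp ring centre & extremes
def tri(a,b):
    def ray(s,p):
        P0=cast(s,[p],0)[0];P1=cast(s,[p],500)[0];return P0,(P1-P0)/np.linalg.norm(P1-P0)
    p,u=ray(t,a);q,v=ray(c,b)
    A=np.c_[u,-v];k=np.linalg.lstsq(A,q-p,rcond=None)[0]
    return ((p+u*k[0]+q+v*k[1])/2).round(0),np.linalg.norm(p+u*k[0]-q-v*k[1]).round(1)
print("lamp",tri((338,139),(300,156)))
print(env.sense()["q"])
```

```text
lamp (array([829., -25., 165.]), np.float64(4.4))
[ 0.31350236  0.74823605 -0.56932012  1.84348115  0.58625462  0.72362782
 -0.55770594]
```

View pics/t3.png

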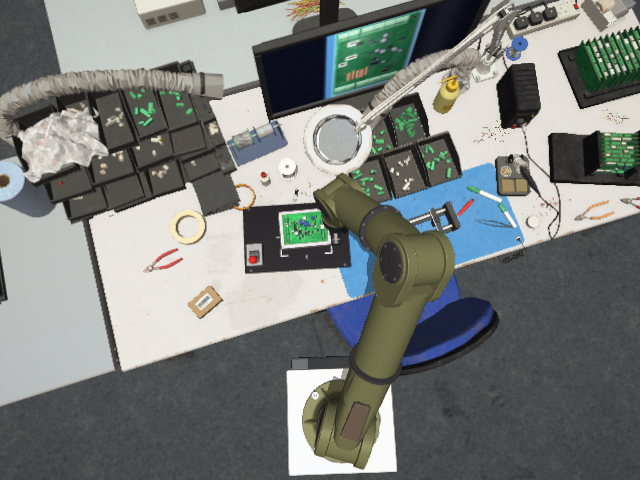

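View pics/c3.png

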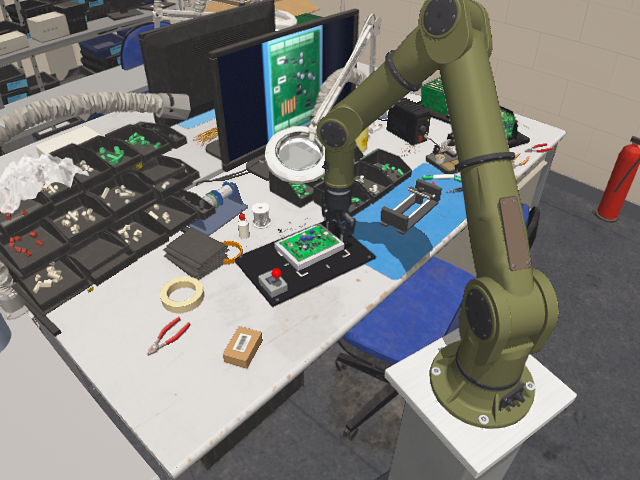

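The lamp is at about (829,−25,165), about 100 mm in radius, so the far-side pose clears it with the camera turned to the robot side. I'll back off, lift, move over and turn.

Call:
{"method": "servo_tool", "body": {"rows": "0 0.7 0 0;0 1.8 0 0;0 2.5 -2 0;0 2.5 -6 0;0 2.5 -10 0;0.5 2 -13 -0.14;2 0 -13 -0.28;4 -2 -13 -0.42;6 -4.5 -13 -0.56;8 -7 -13 -0.7;9.3 -9.4 -13 -0.84;9.3 -9.4 -13 -0.98"}}

```text
clock: 10.45
tcp_pos: [676.4, 96.9, 145.4]
tool_rot: [-0.002, 0.873, 0.487, 0.001]
wrist_force: [-0.3, 0.0, -0.4]
opening: 59.7
```

Call:
{"method": "servo_tool", "body": {"rows": "0 0 0 -0.14;0 0 0 -0.28;0 0 0 -0.42;0 0 0 -0.591;0 0 0 -0.591;0 0 0 -0.591"}}

```text
clock: 11.05
tcp_pos: [675.7, 91.9, 145.1]
tool_rot: [-0.0, 0.698, 0.716, 0.0]
wrist_force: [0.3, -0.7, 0.0]
opening: 59.5
```

Run:
```python
from plant import env
from m import *
s=env.snapshot("wrist"); np.save("w7.npy",s,allow_pickle=True); cv2.imwrite("pics/w7.png",s["pixels"])
st=env.sense(); print(st["tcp_pos"],Ro.from_matrix(toolaxes(st)).as_euler("xyz"),st["wrist_force"],st["q"])
```

```text
[675.61906454  92.14708999 145.14490787] [-3.14146081e+00 -2.28127218e-04  1.59562776e+00] [-0.34468916 -0.06322582 -0.23300376] [ 0.3413254   0.84681984 -1.04552853  1.4441236   0.7435029   1.27757578
  0.82520896]
```

View pics/w7.png

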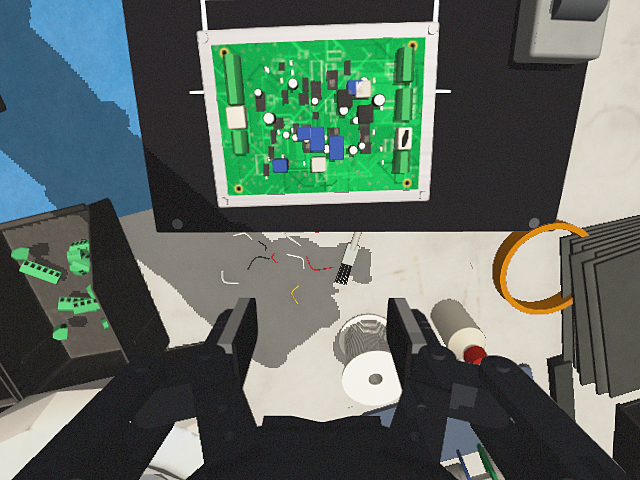

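The wrist view shows the carrier's far edge from (221,203) to (428,198), close to square. The solder spool at (370,350) and bottle at (460,330) are near the hand, so I'll check them.

```bash
cat >> m.py <<'E'
def tri(s1,a,s2,b):
    def ray(s,p):
        P0=cast(s,[p],0)[0];P1=cast(s,[p],100)[0];return P0,(P1-P0)/np.linalg.norm(P1-P0)
    p,u=ray(s1,a);q,v=ray(s2,b); A=np.c_[u,-v];k=np.linalg.lstsq(A,q-p,rcond=None)[0]
    return ((p+u*k[0]+q+v*k[1])/2).round(1),np.linalg.norm(p+u*k[0]-q-v*k[1]).round(1)
E
python3 - <<'E'
from plant import env
from m import *
t=env.snapshot("top"); c=env.snapshot("scene"); s=np.load("w7.npy",allow_pickle=True).item()
print("spool top hole c-w",tri(c,(261,207),s,(376,379)), "near rim bottom", cast(s,[[368,318],[365,314]],0), cast(s,[[365,316]],10))
print("bottle cap c-w",tri(c,(242,213),s,(472,353)),"bottle near",cast(s,[[450,303]],0),cast(s,[[450,303]],30))
print(proj(s,[[676,54,27],[676,130,27],[676,54,60],[676,130,60]]))
m=meas(s,x0=440,x1=700,y0=-60,y1=230,tag="m7")
E
```

```text
spool top hole c-w (array([785.6, 139.5,  61. ]), np.float64(3.5)) near rim bottom [[767.66967265 140.22908683   0.        ]
 [763.32444764 137.0269822    0.        ]] [[759.4996331  135.55349643  10.        ]]
bottle cap c-w (array([755.7, 210.6,  77.3]), np.float64(11.7)) bottle near [[749.72431368 217.57451619   0.        ]] [[733.3007752  204.31047472  30.        ]]
[[272.82636129 233.82237381]
 [367.67115413 236.08805013]
 [266.6061795  247.91762626]
 [373.66554934 250.43411158]]
carrier [588.99  89.91] yaw 0.0591 dims [159.2 119.6] | board [589.28  89.84] 0.0592 [141.3 101.1]
blob [621.7  89.2] size 12.25 12.0 TLxy [[627.5, 95.2], [615.5, 83.0]] 2114
blob [610.  115.8] size 6.75 6.75 TLxy [[613.2, 119.2], [606.5, 112.5]] 538
blob [609.7  95.1] size 4.5 6.75 TLxy [[612.8, 97.2], [606.0, 92.8]] 366
blob [606.6 122.3] size 5.25 5.5 TLxy [[609.2, 124.8], [603.8, 119.5]] 336
blob [600.1 154.8] size 11.75 17.0 TLxy [[608.5, 160.8], [591.5, 149.0]] 2107
blob [601.8  70.2] size 4.5 5.5 TLxy [[604.2, 72.5], [598.8, 68.0]] 287
blob [599.8  63.5] size 5.25 5.5 TLxy [[602.5, 66.0], [597.0,
[... 202 characters left out ...]
590.5, 118.2], [585.2, 114.0]] 285
blob [581.3 107.1] size 6.5 5.75 TLxy [[584.2, 110.2], [578.5, 103.8]] 479
blob [573.5 133.6] size 8.75 11.5 TLxy [[580.0, 137.8], [568.5, 129.0]] 951
blob [575.   85.2] size 5.0 5.0 TLxy [[577.5, 87.5], [572.5, 82.5]] 311
blob [569.9  42.7] size 5.5 5.0 TLxy [[572.2, 45.2], [567.2, 39.8]] 343
blob [565.3 120.9] size 11.5 14.5 TLxy [[571.8, 126.5], [557.2, 115.0]] 2193
blob [563.   68.7] size 7.0 6.75 TLxy [[566.2, 72.0], [559.5, 65.0]] 571
blob [561.8  97.6] size 3.75 4.5 TLxy [[564.2, 99.2], [559.8, 95.5]] 176
blob [554.9  89.6] size 2.25 14.25 TLxy [[561.5, 90.5], [547.2, 88.2]] 221
blob [554.4  49.7] size 4.0 4.75 TLxy [[556.8, 51.5], [552.0, 47.5]] 205
```

View pics/m7.png

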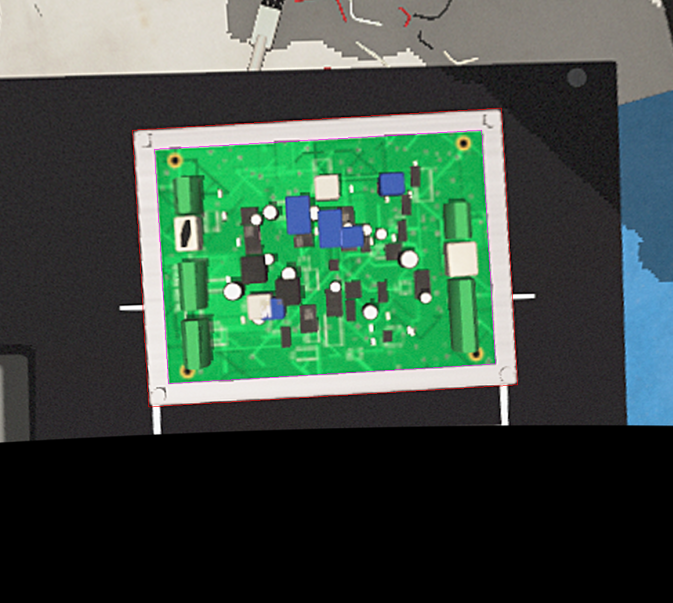

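Carrier in the mark frame is now (21.1, 0.3), yaw +0.030, and the spool clears by over 40 mm. I'll descend on the far side.

Call:
{"method": "servo_tool", "body": {"rows": "0 0 2 -0.004;0 0 4.5 -0.004;0 0 7 -0.004;0 0 9.5 -0.004;0 0 11.5 -0.004;0 0 12.5 -0.004;0 0 12.9 -0.004;0 -0.4 12.9 -0.004;0 -0.7 12.9 -0.004;0 -0.9 12.9 -0.004;0 -1 12.9 -0.004;0 -1.1 12.9 -0.004"}}

```text
clock: 12.4
tcp_pos: [664.6, 92.4, 16.9]
tool_rot: [0.0, 0.695, 0.719, 0.0]
wrist_force: [0.2, -0.2, -0.7]
opening: 59.7
```

Call:
{"method": "servo_tool", "body": {"rows": "0 -0.1 0 0;0 -0.2 0 0;0 -0.3 0 0;0 -0.4 0 0;0 -0.5 0 0;0 -0.6 0 0;0 -0.7 0 0;0 -0.8 0 0;0 -0.9 0 0;0 -1 0 0;0 -1.1 0 0;0 -1.2 0 0"}}

```text
clock: 13.6
tcp_pos: [652.4, 92.3, 16.3]
tool_rot: [-0.0, 0.695, 0.719, 0.0]
wrist_force: [2.5, 0.6, -1.9]
opening: 60.0
```

Run:
```python
from plant import env
from m import *
s=env.snapshot("wrist"); cv2.imwrite("pics/w8.png",s["pixels"])
st=env.sense(); print(st["tcp_pos"],Ro.from_matrix(toolaxes(st)).as_euler("xyz"),st["wrist_force"])
```

```text
[652.23123435  92.22595952  16.32811516] [-3.14149380e+00 -2.04263142e-04  1.60416450e+00] [ 1.43248323  0.74611997 -1.21860688]
```

View pics/w8.png

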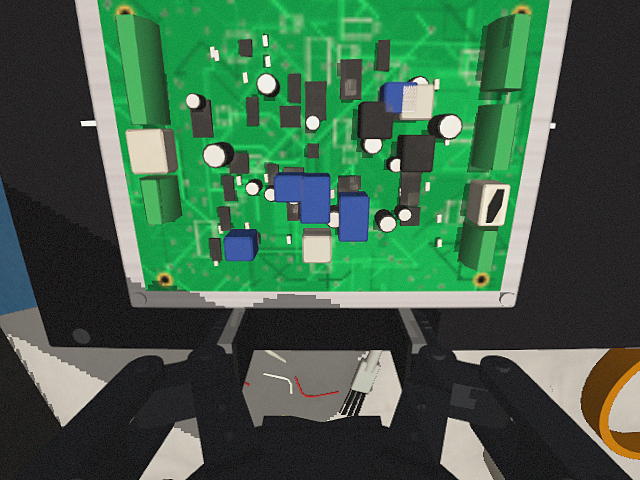

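The far edge is square against both fingers at (135–515, ~306), and the force is about 2.5 N. I'll push on 11 mm.

Call:
{"method": "servo_tool", "body": {"rows": "0 -0.1 0 0.004;0 -0.2 0 0.004;0 -0.3 0 0.004;0 -0.4 0 0.004;0 -0.5 0 0.004;0 -0.6 0 0.004;0 -0.7 0 0.004;0 -0.8 0 0.004;0 -0.9 0 0.004;0 -1 0 0.004;0 -1.1 0 0.004"}}

```text
clock: 14.75
tcp_pos: [641.4, 91.7, 16.3]
tool_rot: [0.0, 0.697, 0.717, 0.0]
wrist_force: [3.0, 0.5, -0.7]
opening: 59.5
```

Run:
```python
from plant import env
from m import *
s=env.snapshot("wrist"); r=rect(s,520,660,-10,185,36,4); cv2.imwrite("pics/w9r.png",r)
cv2.imwrite("pics/w9s.png",rect(s,520,660,-10,185,14,4))
st=env.sense(); print(st["tcp_pos"],Ro.from_matrix(toolaxes(st)).as_euler("xyz"),st["wrist_force"])
```

```text
[641.25912602  91.69318642  16.30814636] [-3.14145491e+00  1.76725173e-05  1.60004056e+00] [ 3.03474335  1.06141419 -0.61668618]
```

View pics/w9r.png

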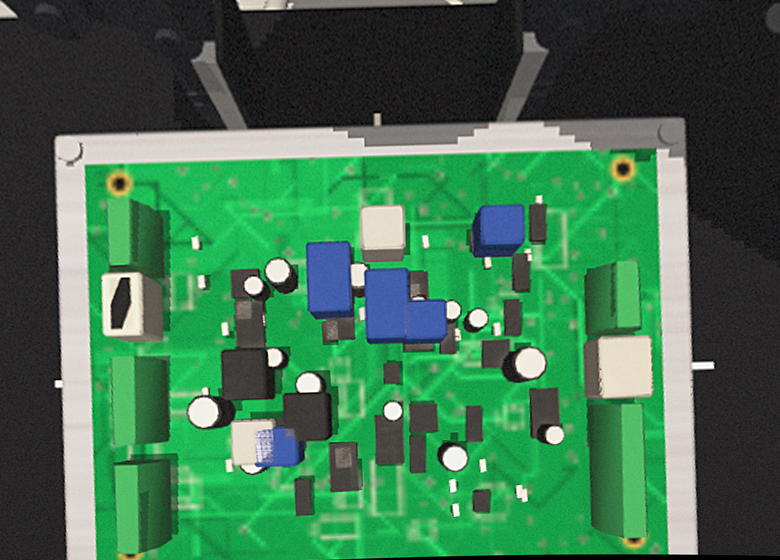

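The far edge runs from (55,136) to (685,118), so the yaw is 0.0286, which is square. x is nearly right. I'll back off and lift for a full check.

Call:
{"method": "servo_tool", "body": {"rows": "0 0.3 0 0;0 1 0 0;0 2 0 0;0 2.5 -3 0;0 2.5 -7.5 0;0 2.5 -12 0;0 2.5 -16.5 0;0 2.5 -20 0;0 2.5 -22 0;0 2.5 -22 0;0 2.5 -22 0"}}

```text
clock: 15.9
tcp_pos: [666.8, 92.4, 236.2]
tool_rot: [0.0, 0.697, 0.717, 0.0]
wrist_force: [-0.5, 0.9, -1.5]
opening: 59.8
```

Run:
```python
from plant import env
from m import *
s=env.snapshot("wrist"); np.save("w10.npy",s,allow_pickle=True); cv2.imwrite("pics/w10.png",s["pixels"])
meas(s,tag="m10",y0=-60)
```

```text
carrier [569.14  90.7 ] yaw 0.0285 dims [160.5 120.2] | board [569.57  91.06] 0.0295 [141.  100.5]
blob [686.9 -55.1] size 10.5 8.75 TLxy [[690.0, -49.5], [681.2, -60.0]] 482
blob [682.3  25.6] size 17.5 7.25 TLxy [[686.8, 33.8], [679.5, 16.2]] 684
blob [599.9  89.7] size 11.5 11.75 TLxy [[605.8, 95.2], [594.0, 83.8]] 1950
blob [589.4 115.7] size 6.25 7.0 TLxy [[593.0, 118.8], [586.0, 112.5]] 526
blob [588.5  95.7] size 4.25 6.5 TLxy [[591.5, 97.5], [585.0, 93.2]] 349
blob [588.8 136.9] size 2.75 4.5 TLxy [[591.0, 138.2], [586.5, 135.5]] 155
blob [581.  153.7] size 10.75 16.25 TLxy [[589.0, 159.0], [572.8, 148.2]] 1992
blob [586.4 122.2] size 5.25 5.5 TLxy [[589.0, 124.8], [583.5, 119.5]] 340
blob [580.1  72.1] size 4.25 5.5 TLxy [[582.8, 74.0], [577.2, 69.8]] 317
blob [578.2  65.5] size 5.25 5.25 TLxy [[580.8, 68.0], [575.5, 62.8]] 331
blob [565.6  29.2] size 14.25 16.0 TLxy [[573.5, 36.2], [557.5, 22.0]] 3310
blob [570.4  -1.1] size 14.5 3.25 TLxy [[572.0, 6.2], [568.8, -8.2]] 589
blob [568.2 116.8] size 4.25 5.25 TLxy [[570.5, 118.8], [565.2, 114.5]] 273
blob [566.1  53.2] size 8.25 7.75 TLxy [[569.8, 57.2], [562.0, 49.0]] 789
blob [561.5 108.1] size 6.5 5.5 TLxy [[564.2, 111.2], [558.8, 104.8]] 440
blob [554.7 133.9] size 8.75 11.25 TLxy [[561.2, 138.0], [550.0, 129.2]] 925
blob [554.7  87. ] size 5.0 4.75 TLxy [[557.0, 89.2], [552.2, 84.2]] 288
blob [546.3 121.9] size 11.25 13.75 TLxy [[552.2, 127.2], [538.5, 116.0]] 2021
blob [548.6  46.1] size 5.25 5.0 TLxy [[551.0, 48.5], [546.0, 43.2]] 336
blob [542.7  71.5] size 7.0 6.75 TLxy [[546.0, 75.0], [539.2, 68.0]] 542
blob [535.2  92. ] size 2.0 14.5 TLxy [[542.2, 92.8], [527.8, 90.8]] 245
blob [533.7  53.1] size 3.75 4.75 TLxy [[535.8, 55.0], [531.0, 51.2]] 207
```

View pics/m10.png

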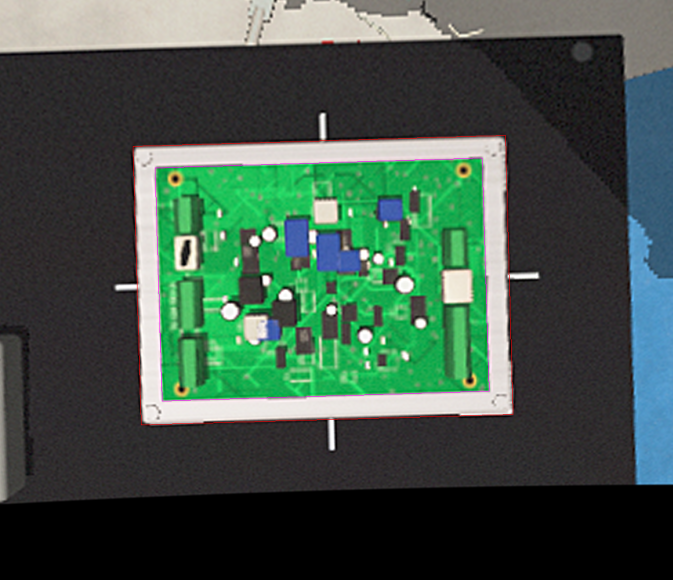

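Run:
```python
from m import *
s=np.load("w10.npy",allow_pickle=True).item()
for hx in (0,):
    q=rect(s,440,690,-60,230,14,4); v=cv2.cvtColor(q,cv2.COLOR_BGR2HSV); w=cv2.inRange(v,(0,0,115),(180,70,255))
    pts=world(np.argwhere(w>0)[:,::-1].astype(float),690,230)
    d=pts-[567.91,89.02]; c,n=np.cos(.0288),np.sin(.0288); X=d@[c,n];Y=d@[-n,c]
    for nm,sel in {"left":(abs(X)<6)&(Y>84)&(Y<105),"right":(abs(X)<6)&(Y<-84)&(Y>-105),"far":(abs(Y)<6)&(X>64)&(X<85),"near":(abs(Y)<6)&(X<-62)&(X>-85)}.items():
        print(nm,sel.sum(),X[sel].mean().round(2),Y[sel].mean().round(2),X[sel].min().round(1),X[sel].max().round(1),Y[sel].min().round(1),Y[sel].max().round(1))
cv2.imwrite("pics/z10.png",cv2.resize(q,None,fx=.6,fy=.6,interpolation=cv2.INTER_AREA))
R=cv2.Rodrigues(s["rvec"])[0]; print(-R.T@s["tvec"])
```

```text
left 999 -0.05 88.47 -6.0 5.8 84.0 97.3
right 582 -0.11 -90.67 -1.5 1.3 -97.3 -84.0
far 582 70.8 -0.05 64.0 77.1 -3.9 4.6
near 792 -68.78 -0.04 -77.5 -62.0 -6.0 5.8
[583.44697872  90.65990746 378.47974906]
```

View pics/z10.png

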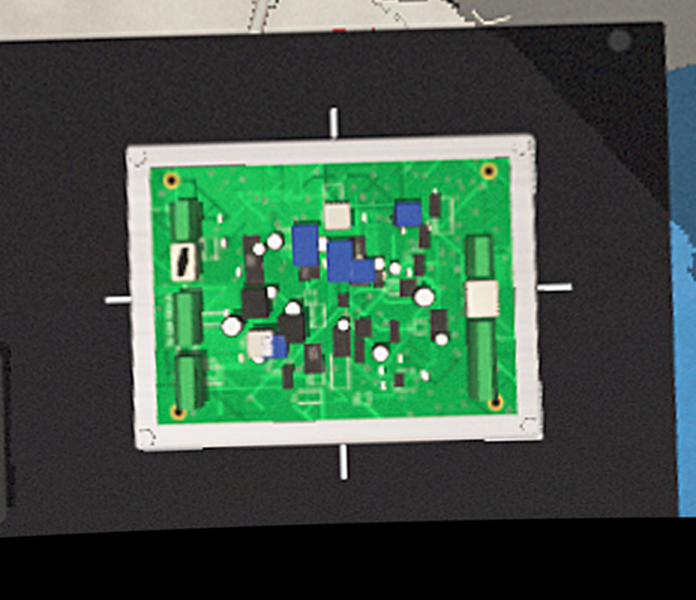

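Marks repeat to 0.1 mm. The carrier is at (+1.3, +1.65) mm, yaw within 0.001. I'll tap the far side another 1.3 mm first.

Call:
{"method": "servo_tool", "body": {"rows": "0 0 4 0;0 0 8 0;0 0 12 0;0 0 16 0;0 0 19 0;0 0 21 0;0 0 22 0;0 -0.6 22 0;0 -1.2 22 0;0 -1.8 22 0;0 -2.1 22 0;0 -2.3 22 0"}}

```text
clock: 17.15
tcp_pos: [643.5, 91.7, 17.3]
tool_rot: [0.001, 0.697, 0.717, 0.0]
wrist_force: [-0.8, -0.2, 0.8]
opening: 59.7
```

Call:
{"method": "servo_tool", "body": {"rows": "0 -0.07 0 0;0 -0.14 0 0;0 -0.2 0 0;0 -0.25 0 0;0 -0.29 0 0;0 -0.33 0 0;0 -0.33 0 0;0 -0.2 0 0;0 0.5 0 0;0 1.5 0 0;0 2.2 0 0;0 2.2 0 0"}}

```text
clock: 18.35
tcp_pos: [666.7, 92.4, 16.1]
tool_rot: [0.0, 0.697, 0.717, 0.0]
wrist_force: [-0.5, -0.6, 0.1]
opening: 59.8
```

Call:
{"method": "servo_tool", "body": {"rows": "0 0 -4.5 0;0 0 -9 0;0.5 -0.5 -13 -0.14;2 -2 -16 -0.28;4 -3.5 -19 -0.42;5.5 -5 -21 -0.56;7 -6.5 -22 -0.7;8.5 -8 -22 -0.84;10 -9.3 -22 -0.98;10.55 -9.38 -22 -1.12;10.55 -9.38 -22 -1.26;10.55 -9.38 -22 -1.26"}}

```text
clock: 19.55
tcp_pos: [568.4, 195.3, 236.2]
tool_rot: [-0.0, 0.139, 0.99, -0.0]
wrist_force: [-0.7, -0.5, -1.4]
opening: 59.8
```

Call:
{"method": "servo_tool", "body": {"rows": "0 0 0 -0.14;0 0 0 -0.31;0 0 0 -0.31;0 0 0 -0.31;0 0 0 -0.31"}}

```text
clock: 20.05
tcp_pos: [568.6, 195.0, 236.3]
tool_rot: [-0.0, -0.012, 1.0, -0.0]
wrist_force: [-0.3, -0.5, -0.1]
opening: 59.6
```

Run:
```python
from plant import env
from m import *
s=env.snapshot("wrist"); np.save("w11.npy",s,allow_pickle=True); cv2.imwrite("pics/w11.png",s["pixels"])
st=env.sense(); print(st["tcp_pos"],Ro.from_matrix(toolaxes(st)).as_euler("xyz"),st["q"])
import io,contextlib
f=io.StringIO()
with contextlib.redirect_stdout(f): meas(s,tag="m11",y0=-60)
print(f.getvalue().split("\n")[0])
```

```text
[568.64898266 195.01885429 236.30491917] [-3.14151257e+00 -2.53531788e-05 -3.11700886e+00] [ 0.32585915  0.78691311 -1.38946066  1.55148815  0.77701276  1.45657015
  2.06362199]
carrier [568.38  90.99] yaw 0.0273 dims [158.8 119.6] | board [568.74  90.86] 0.03 [140.9 100.4]
```

View pics/m11.png

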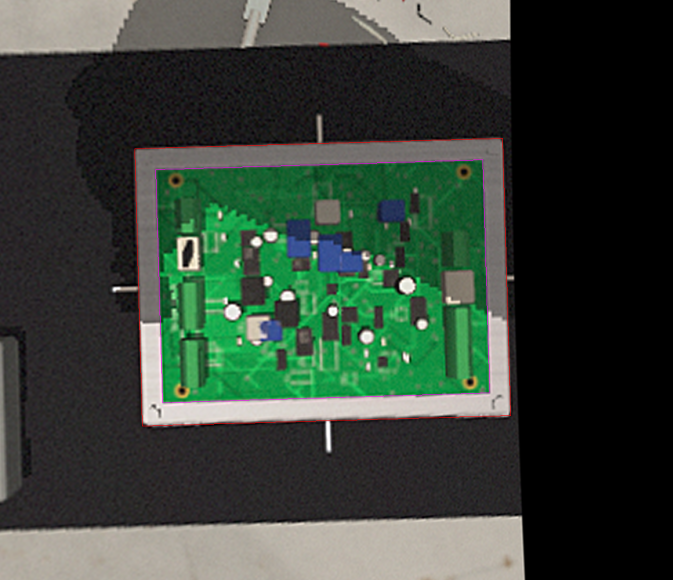

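View pics/w11.png

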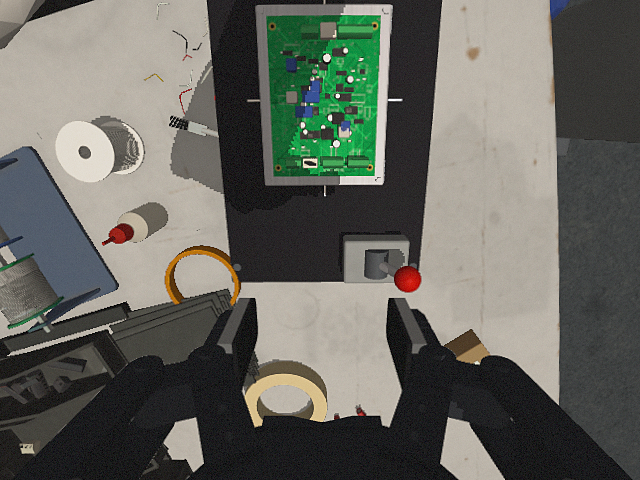

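The view shows the carrier inside the dashes at (325,100) and the lever housing at (377,258) with its knob at (407,279). I'll measure the dashes in this same view.

```bash
cat >> m.py <<'E'
def dashes(s,x0,x1,y0,y1,thr=115):
    q=rect(s,x0,x1,y0,y1,14,P); v=cv2.cvtColor(q,cv2.COLOR_BGR2HSV); w=cv2.inRange(v,(0,0,thr),(180,70,255))
    pts=world(np.argwhere(w>0)[:,::-1].astype(float),x1,y1)
    d=pts-[567.91,89.02]; c,n=np.cos(.0288),np.sin(.0288); X=d@[c,n];Y=d@[-n,c]
    for nm,sel in {"left":(abs(X)<4)&(Y>88)&(Y<105),"right":(abs(X)<4)&(Y<-88)&(Y>-105),"far":(abs(Y)<4)&(X>68)&(X<85),"near":(abs(Y)<4)&(X<-68)&(X>-85)}.items():
        if sel.sum()>30: print(nm,sel.sum(),X[sel].mean().round(2),Y[sel].mean().round(2))
def loc(p):
    d=np.array(p)-[567.91,89.02]; c,n=np.cos(.0288),np.sin(.0288); return np.round([d@[c,n],d@[-n,c]],2)
E
python3 - <<'E'
from m import *
s=np.load("w11.npy",allow_pickle=True).item()
dashes(s,440,690,-10,230); dashes(s,440,690,-10,230,80)
print(loc([568.38,90.99]),loc([568.74,90.86]))
E
```

```text
left 274 0.02 92.79
far 237 72.52 -0.1
near 359 -72.71 0.04
left 347 -0.05 92.73
far 340 72.74 -0.05
near 424 -72.85 0.05
[0.53 1.96] [0.88 1.82]
```

y is about +1.7 mm and x about +0.45 mm. I'll descend on the left side for a small tap to the right.

Call:
{"method": "servo_tool", "body": {"rows": "0 0 4 -0.004;0 0 8 -0.004;0 0 12 -0.004;0 0 16 -0.004;0 0 19 -0.004;0 0 21 -0.004;0 0 22 -0.004;0 -0.4 22 -0.004;0 -0.7 22 -0.004;0 -0.9 22 -0.004;0 -1 22 -0.004;0 -1 22 -0.004"}}

```text
clock: 21.3
tcp_pos: [569.4, 184.9, 17.0]
tool_rot: [0.001, -0.016, 1.0, 0.0]
wrist_force: [0.5, -0.3, -0.4]
opening: 60.0
```

Run:
```python
from plant import env
from m import *
st=env.sense(); print(st["tcp_pos"],loc(st["tcp_pos"][:2]),Ro.from_matrix(toolaxes(st)).as_euler("xyz")[2]+np.pi,st["wrist_force"])
```

```text
[569.36799632 184.90694962  17.04725133] [ 4.22 95.81] 0.03168708099161144 [ 0.47627884 -0.29986626 -0.41889343]
```

Call:
{"method": "servo_tool", "body": {"rows": "0 -0.06 0 0.003;0 -0.12 0 0.003;0 -0.17 0 0.003;0 -0.22 0 0.003;0 -0.26 0 0.003;0 -0.3 0 0.003;0 -0.34 0 0.003;0 -0.36 0 0.003;0 -0.36 0 0.003"}}

```text
clock: 22.2
tcp_pos: [569.1, 181.5, 16.3]
tool_rot: [0.0, -0.015, 1.0, 0.0]
wrist_force: [-0.6, 0.5, -0.3]
opening: 59.5
```

Run:
```python
from plant import env
from m import *
s=env.snapshot("wrist");cv2.imwrite("pics/w12r.png",rect(s,495,640,70,200,36,4))
st=env.sense(); print(st["tcp_pos"],loc(st["tcp_pos"][:2]),Ro.from_matrix(toolaxes(st)).as_euler("xyz")[2]+np.pi,st["wrist_force"])
```

```text
[569.04542341 181.47707555  16.29027218] [ 3.8  92.39] 0.02934538509150819 [-0.25628383 -1.54421262  0.62180079]
```

View pics/w12r.png

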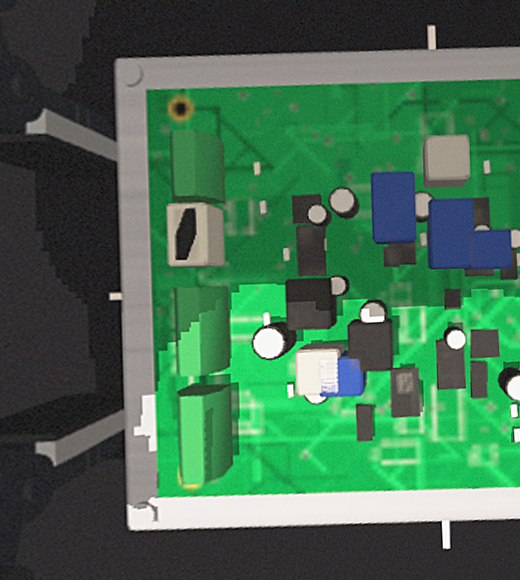

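Call:
{"method": "servo_tool", "body": {"rows": "0 -0.03 0 0;0 -0.06 0 0;0 -0.08 0 0;0 -0.1 0 0;0 -0.1 0 0"}}

```text
clock: 22.75
tcp_pos: [569.0, 180.9, 16.3]
tool_rot: [0.0, -0.015, 1.0, 0.0]
wrist_force: [-0.7, 2.0, -1.8]
opening: 60.1
```

Run:
```python
from plant import env
from m import *
s=env.snapshot("wrist");cv2.imwrite("pics/w13r.png",rect(s,495,640,70,200,36,4))
st=env.sense(); print(st["tcp_pos"],loc(st["tcp_pos"][:2]),Ro.from_matrix(toolaxes(st)).as_euler("xyz")[2]+np.pi,st["wrist_force"])
```

```text
[568.98117131 180.93932868  16.33846638] [ 3.72 91.85] 0.029716777086653767 [ 0.18055516  2.32612533 -0.82696454]
```

View pics/w13r.png

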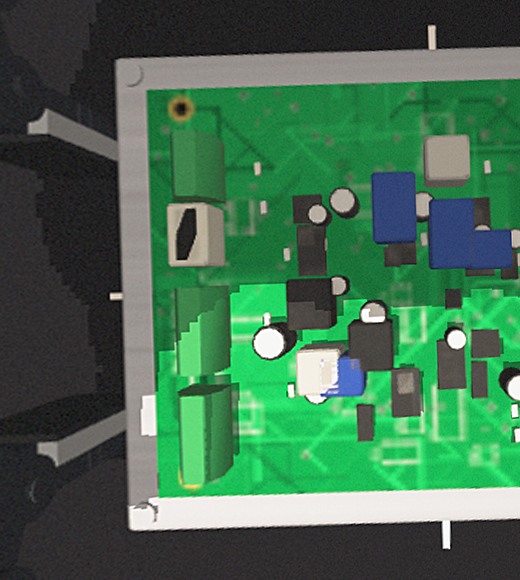

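Contact has started (2.3 N) and the edge has barely moved. I'll push slowly another 1.3 mm.

Call:
{"method": "servo_tool", "body": {"rows": "0 -0.03 0 0;0 -0.06 0 0;0 -0.09 0 0;0 -0.11 0 0;0 -0.13 0 0;0 -0.13 0 0"}}

```text
clock: 23.4
tcp_pos: [569.2, 179.2, 16.4]
tool_rot: [0.0, -0.015, 1.0, 0.0]
wrist_force: [-0.1, 3.3, -0.7]
opening: 59.9
```

Run:
```python
from plant import env
from m import *
s=env.snapshot("wrist");cv2.imwrite("pics/w14r.png",rect(s,495,640,70,200,36,4))
st=env.sense(); print(st["tcp_pos"],loc(st["tcp_pos"][:2]),Ro.from_matrix(toolaxes(st)).as_euler("xyz")[2]+np.pi,st["wrist_force"])
```

```text
[569.12398039 179.1884305   16.32263159] [ 3.81 90.1 ] 0.029322746038955128 [0.34988196 1.66501362 0.17474023]
```

Call:
{"method": "servo_tool", "body": {"rows": "0 0.3 0 0;0 1.2 0 0;0 1.8 -2 0;0 1.8 -6 0;0 1.8 -10 0;0 1.8 -14 0;0 -2 -18 0;0 -6 -21 0;0 -8.2 -24 0;0 -8.2 -25 0;0 -8.2 -25 0;0 -8.2 -25 0"}}

```text
clock: 24.65
tcp_pos: [570.9, 98.3, 265.5]
tool_rot: [-0.0, -0.016, 1.0, -0.0]
wrist_force: [-0.5, 0.9, -0.7]
opening: 59.5
```

Run:
```python
from plant import env
from m import *
import io,contextlib
s=env.snapshot("wrist"); np.save("w15.npy",s,allow_pickle=True); cv2.imwrite("pics/w15.png",s["pixels"])
f=io.StringIO()
with contextlib.redirect_stdout(f): meas(s,tag="m15",y0=-30)
print(f.getvalue().split("\n")[0]); dashes(s,440,690,-30,230)
```

```text
carrier [568.33  87.35] yaw 0.028 dims [162.8 120.3] | board [568.91  89.56] 0.0301 [140.6 100.6]
left 409 -0.18 92.44
right 325 -0.1 -92.55
far 270 72.39 -0.12
near 381 -72.61 0.0
```

View pics/m15.png

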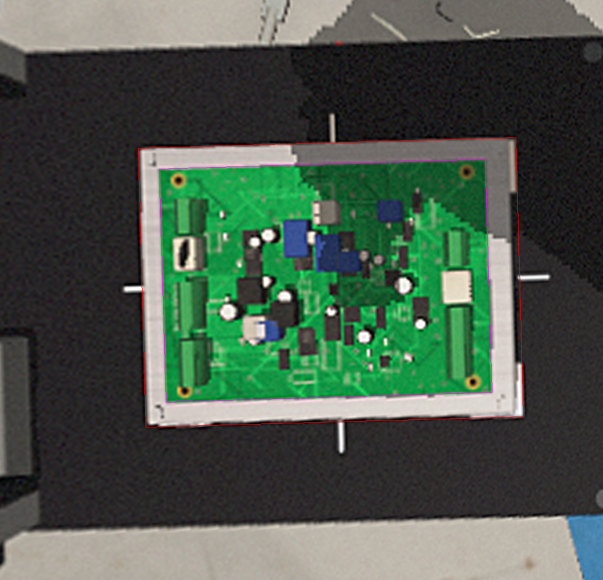

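Left edge is at 79.8 and x at about +0.4, with yaw within 0.001, so the carrier is centred. The fit's right side in this picture includes the side face and bracket. Next is the lever: shut the fingers, stay high, and go to the robot side of the knob, turned so the joints stay away from their limits.

Call:
{"method": "servo_tool", "body": {"rows": "1 1.4 0 0.14;2.2 2.8 0 0.28;3.4 4.2 0 0.42;4.6 5.7 0 0.56;5.8 7.2 0 0.7;7 8.7 0 0.84;8.2 10.2 0 0.98;9.4 11.7 0 1.12;10.6 13.2 0 1.26;11.7 14.6 0 1.4;12.5 15.6 0 1.5;12.5 15.6 0 1.574", "gripper": -1}}

```text
clock: 25.9
tcp_pos: [439.3, 251.9, 265.3]
tool_rot: [-0.001, 0.697, 0.717, -0.001]
wrist_force: [1.2, -0.5, 0.1]
opening: 0.3
```

Call:
{"method": "servo_tool", "body": {"rows": "0 0 0 0;0 0 0 0;0 0 0 0"}}

```text
clock: 26.2
tcp_pos: [441.9, 249.4, 265.6]
tool_rot: [-0.0, 0.697, 0.717, -0.001]
wrist_force: [0.6, 0.0, -0.5]
opening: -0.1
```

Run:
```python
from plant import env
from m import *
s=env.snapshot("wrist"); np.save("w16.npy",s,allow_pickle=True); cv2.imwrite("pics/w16.png",s["pixels"])
st=env.sense(); print(st["tcp_pos"],Ro.from_matrix(toolaxes(st)).as_euler("xyz"),st["q"],st["opening"])
h=cv2.cvtColor(s["pixels"],cv2.COLOR_BGR2HSV); m=cv2.inRange(h,(0,170,80),(6,255,255))|cv2.inRange(h,(174,170,80),(180,255,255))
c=max(cv2.findContours(m,0,2)[0],key=cv2.contourArea); (p,r)=cv2.minEnclosingCircle(c); print(p,r,cast(s,[p],80),loc(cast(s,[p],80)[0][:2]))
```

```text
[441.96783355 249.31105725 265.76154309] [-3.14058187e+00  2.00829620e-04  1.59823199e+00] [ 0.10769716  0.40939639 -0.97434857  1.73946878  0.36233331  1.18778526
  0.63124123] 0.21438422248019068
(321.553466796875, 254.08824157714844) 12.096586227416992 [[484.31716865 251.61662628  80.        ]] [-78.88 164.94]
```

View pics/w16.png

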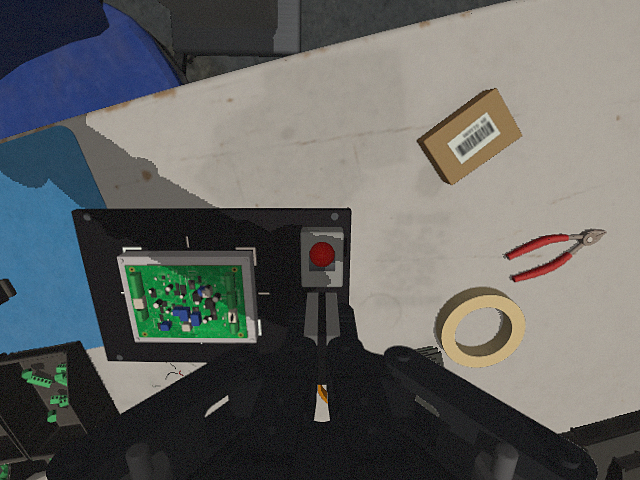

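The view shows the knob at (321,254), matching the expected (−79,165) in stage coordinates. The fingertips are shut behind it and the tape, cutters and box are clear. I'll descend on the robot side.

Call:
{"method": "servo_tool", "body": {"rows": "0.2 0 4 0;0.2 0 8 0;0.2 0 12 0;0.2 0 15 0;0.2 0 18 0;0.2 0 19.7 0;0.2 0 20.3 0;0.2 0.5 20.3 0;0.2 1 20.3 0;0.2 1.4 20.3 0;0.2 1.6 20.3 0;0.2 1.6 20.3 0"}}

```text
clock: 27.45
tcp_pos: [458.6, 252.0, 63.8]
tool_rot: [0.0, 0.698, 0.716, 0.001]
wrist_force: [0.0, 0.5, 0.4]
opening: 0.1
```

Run:
```python
from plant import env
from m import *
s=env.snapshot("wrist"); cv2.imwrite("pics/w17.png",s["pixels"])
st=env.sense(); print(st["tcp_pos"],loc(st["tcp_pos"][:2]),st["wrist_force"])
```

```text
[458.23022004 251.93670003  63.68242616] [-104.94  166.01] [-0.16836577  0.44702256  0.22540045]
```

View pics/w17.png

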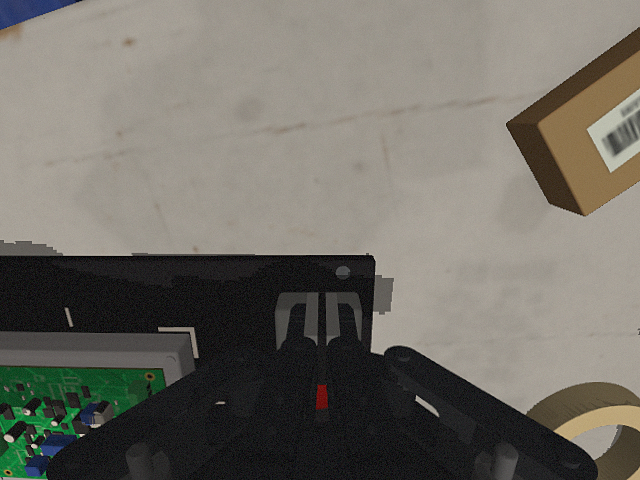

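Call:
{"method": "servo_tool", "body": {"rows": "0 0.2 0 0;0 0.5 0 0;0 0.9 0 0;0 1.3 0 0;0 1.7 0 0;0 2.1 0 0;0 2.5 0 0;0 2.9 0 0;0 3.3 0 0;0 3.7 0 0;0 4 0 0;0 4.2 0 0"}}

```text
clock: 28.7
tcp_pos: [500.3, 253.0, 63.3]
tool_rot: [-0.0, 0.698, 0.716, 0.0]
wrist_force: [-1.2, 0.2, 0.1]
opening: 0.0
```

Call:
{"method": "servo_tool", "body": {"rows": "0 0.15 0 0;0 0.3 0 0;0 0.4 0 0;0 0.5 0 0;0 0.55 0 0;0 0.6 0 0"}}

```text
clock: 29.3
tcp_pos: [505.9, 253.2, 63.2]
tool_rot: [-0.0, 0.698, 0.716, -0.0]
wrist_force: [-1.7, 0.3, -1.9]
opening: 0.2
```

Call:
{"method": "servo_tool", "body": {"rows": "0 0.05 0 0;0 0.1 0 0;0 0.1 0 0"}}

```text
clock: 29.6
tcp_pos: [507.0, 253.2, 63.3]
tool_rot: [-0.0, 0.698, 0.716, 0.0]
wrist_force: [-1.3, 1.0, -0.5]
opening: 0.3
```

Call:
{"method": "servo_tool", "body": {"rows": "0 0.05 0 0;0 0.1 0 0;0 0.1 0 0"}}

```text
clock: 29.9
tcp_pos: [508.0, 253.3, 63.3]
tool_rot: [-0.0, 0.698, 0.716, 0.0]
wrist_force: [-1.8, -0.0, -1.0]
opening: 0.2
```

Call:
{"method": "servo_tool", "body": {"rows": "0 0.05 0 0;0 0.08 0 0;0 0.08 0 0"}}

```text
clock: 30.2
tcp_pos: [508.7, 253.3, 63.3]
tool_rot: [-0.0, 0.698, 0.716, 0.0]
wrist_force: [-1.7, 0.2, -0.6]
opening: 0.1
```

Call:
{"method": "servo_tool", "body": {"rows": "0 0.04 0 0;0 0.07 0 0;0 0.07 0 0"}}

```text
clock: 30.5
tcp_pos: [509.1, 253.3, 63.3]
tool_rot: [-0.0, 0.698, 0.716, -0.0]
wrist_force: [-3.4, 0.2, -0.6]
opening: -0.2
```

Call:
{"method": "servo_tool", "body": {"rows": "0 0.04 0 0;0 0.07 0 0;0 0.07 0 0"}}

```text
clock: 30.8
tcp_pos: [509.2, 253.3, 63.2]
tool_rot: [-0.0, 0.698, 0.716, -0.001]
wrist_force: [-7.6, -0.1, 0.8]
opening: 0.2
```

The force rose to 7.6 N with no travel, so that is the end stop. I'll back off and lift clear.

Call:
{"method": "servo_tool", "body": {"rows": "0 -0.3 0 0;0 -1.5 0 0;0 -3.5 0 0;0 -5.5 0 0;0 -5.5 -4 0;0 -5.5 -8 0;0 -5.5 -12 0;0 -5.5 -16 0;-2 -5.5 -20 0;-6 -5.5 -22 0;-10 -4 -22 0;-14 -2 -22 0"}}

```text
clock: 32.0
tcp_pos: [493.7, 111.8, 284.7]
tool_rot: [0.002, 0.697, 0.717, 0.001]
wrist_force: [1.0, 0.2, -0.1]
opening: -0.0
```

Call:
{"method": "servo_tool", "body": {"rows": "-1 3 0 0;-1 7 0 0;-1 11 0 0;-1 14 0 0;-1 14 0 0;-1 14 0 0"}}

```text
clock: 32.6
tcp_pos: [633.6, 107.1, 282.8]
tool_rot: [-0.0, 0.698, 0.716, -0.0]
wrist_force: [-0.5, 0.5, 1.1]
opening: 0.2
```

Run:
```python
from plant import env
from m import *
import io,contextlib
s=env.snapshot("wrist"); np.save("w20.npy",s,allow_pickle=True); cv2.imwrite("pics/w20.png",s["pixels"])
f=io.StringIO()
with contextlib.redirect_stdout(f): meas(s,tag="m20",y0=-30)
print(f.getvalue().split("\n")[0]); dashes(s,440,690,-30,230)
st=env.sense(); print(st["tcp_pos"])
h=cv2.cvtColor(s["pixels"],cv2.COLOR_BGR2HSV); m=cv2.inRange(h,(0,170,80),(6,255,255))|cv2.inRange(h,(174,170,80),(180,255,255))
c=max(cv2.findContours(m,0,2)[0],key=cv2.contourArea); (p,r)=cv2.minEnclosingCircle(c); print(p,r,loc(cast(s,[p],80)[0][:2]))
```

```text
carrier [567.51  89.3 ] yaw 0.0278 dims [160.1 121.5] | board [569.05  89.21] 0.03 [140.8 100.7]
left 512 0.12 92.66
right 502 -0.06 -92.66
far 400 72.75 0.13
near 437 -72.83 0.19
[633.09530483 107.11116029 283.29416934]
(475.7195129394531, 110.28048706054688) 14.607523918151855 [-31.33 165.  ]
```

View pics/w20.png

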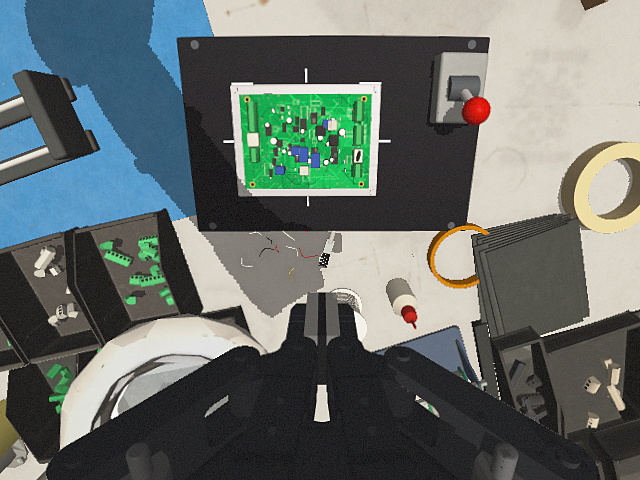

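View pics/m20.png

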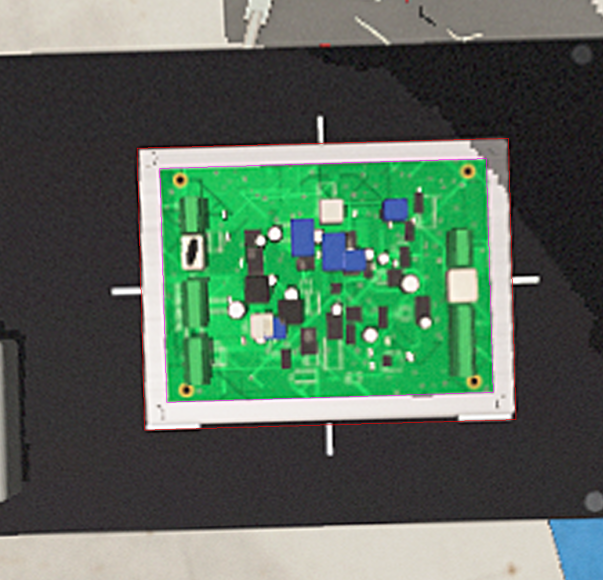

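The knob is now at x −31.3 mm in stage coordinates (expected −31, so it is on), and the carrier is still on its mark with the hand clear. Handing in.

```bash
python3 -c "
from plant import env
print(env.close_job())"
```

```text
the job is handed in; nothing more can be done
None
```

The carrier is lined up with the marks and the magnet lever is on. I handed the job in at about 33 s with the hand raised clear of everything.

**Carrier:** I nudged it with slow two-finger pushes from the right, then from the far side twice, then lightly from the left. All contact was on its steel edges, and the readings at the end of each push move stayed below 4 N. The last wrist picture puts it about 0.4 mm off in x, 0.3 mm off in y and 0.001 rad off square.

**Lever:** I pushed the knob with shut fingers until it stopped moving and the force rose to 7.6 N, then backed off. Its centre now reads x = -31.3 mm on the stage, and the on position is -31.

**Checks that disagreed:**
- **Close-up views:** these read up to about 1 mm differently from the high views, so I relied on the high views, which show the marks and the carrier together.
- **Last outline fit:** it measured 121.5 mm in x instead of 120 because it picked up the white corner brackets, so the x figure comes from the far edge.
- **Board outline:** it read about 1.1 mm off in x in that picture, and it had read about 0.4 mm more than the carrier outline in the earlier views.
- **Bystanders:** the tape roll and cutters looked untouched in the wrist views, but I did not measure their poses. I did not look for the screwdriver specifically.

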